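# Clear the sorting tray with the scoop into pot and tin

## Task

Clear the two-lane tray with the scoop: bring all the brown clay balls into the white pot and all the blue marbles into the aluminium tin, without touching any of them with the gripper. Finish with the blue lid seated level on the tin and the scoop standing upright on the middle of its cork mat, pot and tin still upright on the turntable; leave the spray bottle and the mug alone.

Things in the scene. Friction and masses are not known exactly. Their poses are not given: they have to be found in the camera images.
- tray: Fixed wooden tray, 251 mm along its x (-123 to +128 from the origin, under it on the table), 164 mm wide, x pointing away from the robot. Two lanes along x, each 70 mm wide inside, centred at y = +39 mm (clay) and -39 mm (marbles); side and middle walls 8 mm thick, 36 mm high. Pieces lie in the far half (x above 0), none nearer
- clay_lane_end (a point): Point on the clay lane's floor, mid-width, at the foot of its end slope (x = +95 mm, z = 5 mm in the tray; axes as the tray's). The floor is level from the near wall's inner face at tray x = -115 mm (wall 20 mm high) up to here; beyond, a smooth end slope rises away from the robot at 50 degrees to 36 mm high
- marble_lane_end (a point): The same point of the marble lane, which has the same floor and end slope
- scoop: Loose polished steel scoop, about 160 g, stands level by itself. Origin on the pan's underside, x towards the open lip, z up. Pan 62 mm wide (58 inside), floor 2.5 mm thick, from the back wall (x = -44 mm, 32 mm high) to the lip edge; side walls 30 mm high from x = -44 to +32 mm. Black handle, see scoop_grip
- scoop_grip (a point): Grip point for the TCP, at x = -69.6, z = 100.3 mm in the scoop's frame (same axes), on the mid-line of the straight handle: 20 mm across y, 22 mm deep, 110 mm long, from its foot at x = -53, z = 22 mm up to x = -76, z = 130 mm, so leaning 12 degrees back from the lip. Fingers along it, closing across y
- scoop_lip (a point): Middle of the scoop's front lip edge, x = +46 mm, z = 1 mm (axes as the scoop's); the last 16 mm of the pan floor thin down to this edge
- mat: Fixed cork mat, 140 x 100 x 4 mm, long side along its x, origin under its centre; the scoop starts on it and is to go back on it
- turntable: Round dark-wood turntable, fixed (its bearing is locked), 330 mm across, top 22 mm above the table, origin under its centre; pot and tin stand on it
- pot: Loose white ceramic pot, 550 g, 90 mm high, 144 mm across the rim (134 mm inside), 110 mm across the foot; origin at the centre of its underside
- tin: Loose round matte aluminium tin, 300 g, open on top, 80 mm high, 116 mm across, 108 mm inside; origin at the centre of its underside
- lid: Loose blue lid: a 126 mm disc, 6 mm thick, over a 94 mm plug 6 mm deep, with an upright round knob 24 mm across and 26 mm high on top (total height 38 mm). Origin at the centre of the plug's underside, z up; starts lying on the table. Seated, the disc rests on the tin's rim and its origin is 74 mm above the tin's
- bottle: Green spray bottle, empty, loose, 64 mm across, 190 mm high, light (90 g); bystander. Origin at the centre of its underside
- mug: Blue mug, loose, 80 mm across, 90 mm high; bystander. Origin at the centre of its underside
- clay1: Terracotta-brown glazed clay ball, smooth, 24 mm across, 12 g, origin at its centre; lies in the clay lane (some are absent). Rolls only on slopes over about 10 degrees
- clay2: Terracotta-brown glazed clay ball, smooth, 24 mm across, 12 g, origin at its centre; lies in the clay lane (some are absent). Rolls only on slopes over about 10 degrees
- clay3: Terracotta-brown glazed clay ball, smooth, 24 mm across, 12 g, origin at its centre; lies in the clay lane (some are absent). Rolls only on slopes over about 10 degrees
- clay4: Terracotta-brown glazed clay ball, smooth, 24 mm across, 12 g, origin at its centre; lies in the clay lane (some are absent). Rolls only on slopes over about 10 degrees
- clay5: Terracotta-brown glazed clay ball, smooth, 24 mm across, 12 g, origin at its centre; lies in the clay lane (some are absent). Rolls only on slopes over about 10 degrees
- marble1: Blue glass marble, smooth, 24 mm across, 20 g, origin at its centre; lies in the marble lane (some are absent). Rolls only on slopes over about 10 degrees
- marble2: Blue glass marble, smooth, 24 mm across, 20 g, origin at its centre; lies in the marble lane (some are absent). Rolls only on slopes over about 10 degrees
- marble3: Blue glass marble, smooth, 24 mm across, 20 g, origin at its centre; lies in the marble lane (some are absent). Rolls only on slopes over about 10 degrees
- marble4: Blue glass marble, smooth, 24 mm across, 20 g, origin at its centre; lies in the marble lane (some are absent). Rolls only on slopes over about 10 degrees
- marble5: Blue glass marble, smooth, 24 mm across, 20 g, origin at its centre; lies in the marble lane (some are absent). Rolls only on slopes over about 10 degrees

How it is judged:
By the outcome, as a careful person would: the job done as asked, in the order asked, and still so for the second after the job is handed in, with the robot touching nothing.
Of clay1, clay2, clay3, clay4, clay5 only 2 to 5 are there at a start; the rules pass over those that are not, and their reading is None.
Of marble1, marble2, marble3, marble4, marble5 only 2 to 5 are there at a start; the rules pass over those that are not, and their reading is None.
At some moment in a run one of lid, scoop may be knocked a few centimetres aside while the robot is not near it.
It also fails if it takes over 208 s, if anything falls off the work surface, if the arm or the gripper's body presses on something with over 40 N, if the wrist force passes 120 N, or if a joint passes its speed limit or range.

## Robot

A 6-joint arm with a two-finger parallel gripper is mounted at the origin on the work surface. World frame = base frame: x ahead of the robot, y to its left, z up, the work surface at z = 0. Lengths are in mm, angles in degrees, forces in N, time in s.
With the tool pointing down it reaches from about 350 to 850 mm from the base axis. Payload 8.1 kg.
Tool frame: the origin (TCP) lies between the finger pads, 19 mm behind the fingertips; this is the grasp point; z points along the fingers, y is the direction in which the jaws open and shut (so a half turn about z gives the same grasp; the last joint's range is limited). The gripper opens to 85 mm and grips with 20 to 120 N. Pads are 22 mm wide; open, the fingers measure 114 mm over their backs; the gripper's body (76 mm by 85 mm) begins 54 mm behind the grasp point. The pads swing forward as they close: fully open they stand 13 mm farther back than shut.
Start: joints at [61.914, 7.471, 85.268, -0, 87.261, -4.893], TCP at [236.281, 551.522, 249.992] pointing down, gripper open.
Joint ranges: [-169.43, 169.43], [-51.17, 129.36], [1.28, 143.12], [-76.62, 256.62], [0, 156.53], [-152.29, 152.29]. Speed limits (degrees/s): [136.94, 136.94, 159.86, 180, 180, 180].

## Interface

Orientations are given as [roll, pitch, yaw] about the fixed x, y, z axes, in that order (R = Rz(yaw) Ry(pitch) Rx(roll)).
In Python, from bench import telemetry, viewer, r gives the robot as it stands.
- The arm moves only by the shell command python3 -m inch 'ROWS' [FORCE]. ROWS is JSON, a list of rows, each a list of 3 entries, a list of its own where there are three numbers: the shift along the tool's x, y, z in cm, then the turn, a rotation vector about the tool's x, y, z in rad, then the opening, from 0 (shut) to 1 (fully open). A call has 1 to 20 rows; each row is the pose to reach, as a shift and turn from the pose commanded when the call began, along the tool's axes at that moment; what a row does not reach only later rows make up. A row lasts 1/10 s, in which the tool goes at most 50 mm and 8.59 degrees, less where a joint would pass 70% of its speed; a pose out of reach is approached as far as the arm can. A call with a gripper value outside its range is refused whole. The fingers move at their own pace and stop on an object; FORCE is the grip in N (left out, the last holds). Time passes only in rows, so rows that repeat a pose let the fingers close. It gives the time, the measured TCP pose, the force and the opening at its end, in the units of the state.
- telemetry.sense(): the state, without advancing time (a new reading comes with each control period).
- viewer.snapshot(name): name is "scene" or "top"; returns the picture (400x640x3 uint8, red, green, blue); there is no depth.
- viewer.camera_model(name): a dict with "fx", "fy", "cx", "cy" (pixels), "cam_to_world" (4x4, takes a point from camera to world coordinates). Camera axes: x right, y down, z forward; pixel columns grow to the right and rows downward; lengths in mm; the calibration is good to about 2 mm. A picture is of the moment at which its call begins. camera_model takes no time and is no camera call.
- r.hand_in(): hands the job in, once; it reports no verdict.
The state is a dict: "time": time; "joint_pos": joint angles; "qd": joint speeds; "joint_efforts": joint torques, N m; "tool_pos": TCP position; "tcp_rot": TCP orientation; "ft_force": force on the tool from outside, world axes, zero at the start; "wrist_torque": the same for the moment, N m; "finger_gap": finger opening in mm.
Only numpy, scipy, OpenCV 4.12 (cv2) and the standard library are available. Lean on these libraries where they do the work, as an engineer would, in place of code of your own. Each camera call takes 0.05 s, during which the arm holds its last target.

## Working session

There is one attempt and no reset: what is moved stays moved. The work goes in short steps, Python scripts to look and compute and a shell command to move; the robot and the scene stay as the last step left them, time stands still between calls to the robot, and variables do not carry over. Pictures are saved under pics/ and viewed, and the job is handed in when it is done.

```bash
ls; mkdir -p pics; python3 - <<'E'
from bench import telemetry, viewer, r
import cv2,json
s=telemetry.sense(); print(s)
for n in ("scene","top"):
    im=viewer.snapshot(n); cv2.imwrite(f"pics/{n}0.png",im[:,:,::-1]); m=viewer.camera_model(n); print(n,{k:(v if not hasattr(v,'tolist') else v.tolist()) for k,v in m.items()})
E
```

```text
pics
{'time': 0.0, 'joint_pos': array([ 6.19144459e+01,  7.51733403e+00,  8.53330116e+01,  3.25447282e-04,
        8.72600756e+01, -4.89353553e+00]), 'qd': array([ 0.09822324,  0.00268733, -0.05667764, -0.04558607, -0.08449566,
        0.13416897]), 'joint_efforts': array([-2.47717173e-03, -5.69383121e+01, -5.00563788e+01, -5.05145272e-04,
        1.44524756e-02,  2.69392572e-06]), 'tool_pos': array([236.01715218, 551.04686927, 248.88541678]), 'tcp_rot': array([-1.79890009e+02, -9.74327756e-03,  1.56807956e+02]), 'ft_force': array([ 0.54947823, -0.62997463, -0.50731317]), 'wrist_torque': array([ 0.00676807,  0.01532254, -0.05138379]), 'finger_gap': 85.6426972585327}
scene {'fx': 480.5343300672258, 'fy': 480.5343300672258, 'cx': 321.4986072162842, 'cy': 197.20325697068202, 'cam_to_world': [[0.5702676519424627, 0.5222264454860409, -0.634093324979096, 1285.0215933712511], [0.821409097397882, -0.3710184902511895, 0.4331655279494489, -486.321322479787], [-0.0090498541439761, -0.7678703142632504, -0.6405413964867763, 782.5268824336566], [0.0, 0.0, 0.0, 1.0]]}
top {'fx': 467.69984707675167, 'fy': 467.69984707675167, 'cx': 320.66999482847774, 'cy': 194.73992620534835, 'cam_to_world': [[-0.040116239375379184, -0.9787877486359634, 0.20091100133770512, 314.0223172706378], [-0.9991944786682245, 0.03950613506656046, -0.007046920677702468, -19.415139341794514], [-0.0010397775302606617, -0.20103185919710523, -0.9795841517962829, 1420.2332987606258], [0.0, 0.0, 0.0, 1.0]]}
```

View pics/scene0.png

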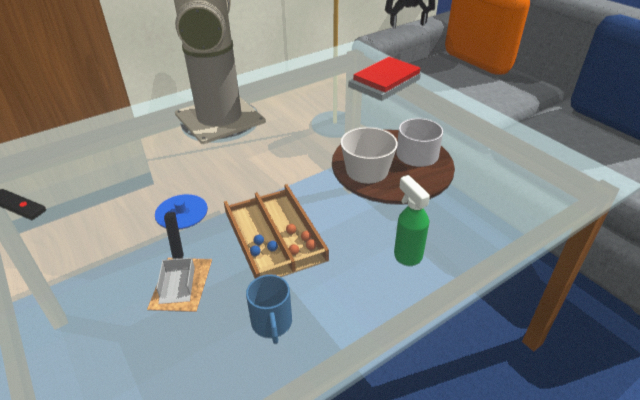

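View pics/top0.png

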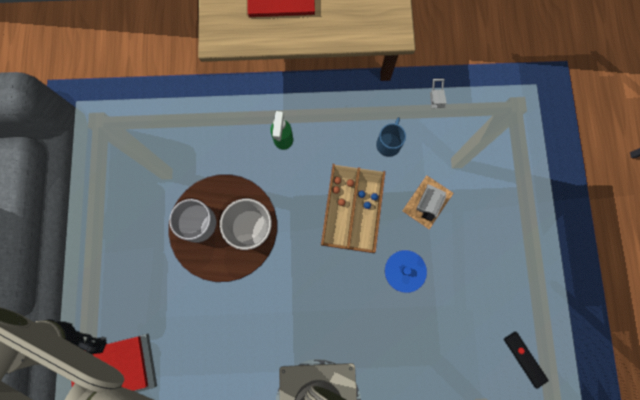

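```bash
cat > h.py <<'E'
import numpy as np, cv2, json
from scipy.spatial.transform import Rotation as R
from bench import telemetry, viewer, r
def model(n):
    m=viewer.camera_model(n); return m
def ray(n,u,v):
    m=model(n);T=np.array(m["cam_to_world"]);d=T[:3,:3]@np.array([(u-m["cx"])/m["fx"],(v-m["cy"])/m["fy"],1]);return T[:3,3],d
def onz(n,u,v,z):
    o,d=ray(n,u,v);return o+d*(z-o[2])/d[2]
def proj(n,p):
    m=model(n);T=np.array(m["cam_to_world"]);q=T[:3,:3].T@(np.array(p,float)-T[:3,3]);return np.array([m["fx"]*q[0]/q[2]+m["cx"],m["fy"]*q[1]/q[2]+m["cy"]])
def two(ua,ub):  # (u,v) scene, (u,v) top
    oa,da=ray("scene",*ua);ob,db=ray("top",*ub)
    A=np.stack([da,-db],1);s=np.linalg.lstsq(A,ob-oa,rcond=None)[0]
    p,q=oa+da*s[0],ob+db*s[1];return (p+q)/2,np.linalg.norm(p-q)
def snap(n,name,crop=None,k=1):
    im=viewer.snapshot(n)[:,:,::-1].copy();cv2.imwrite(f"raw_{n}.png",im)
    save(im,name,crop,k);return im
def save(im,name,crop=None,k=1):
    if crop: x0,y0,x1,y1=crop;im=im[y0:y1,x0:x1]
    if k!=1: im=cv2.resize(im,None,fx=k,fy=k,interpolation=cv2.INTER_CUBIC)
    cv2.imwrite(f"pics/{name}.png",im)
E
python3 - <<'E'
from h import *
for n,c in (("scene",(140,180,340,320)),("top",(310,110,470,300))):
    im=cv2.imread(f"pics/{n}0.png"); save(im,n+"0z",c,4 if n=="scene" else 3)
    cv2.imwrite(f"raw_{n}.png",im)
E
```

```text
(no output)
```

View pics/scene0z.png

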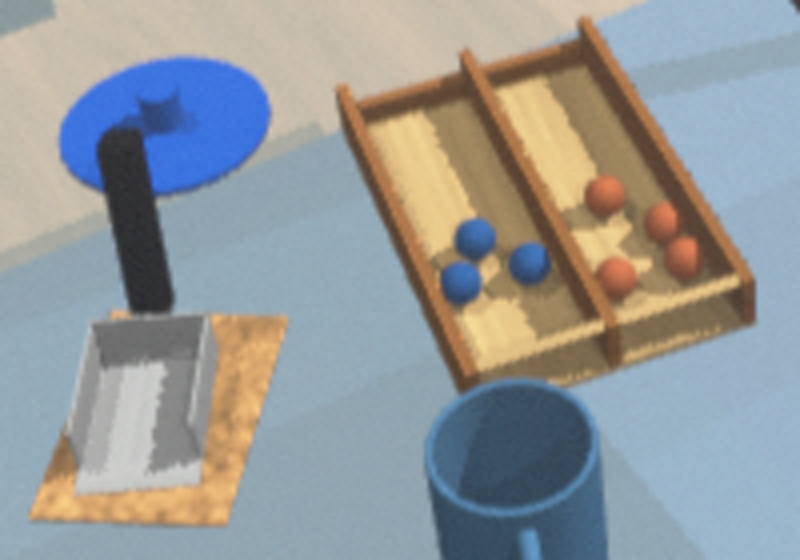

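View pics/top0z.png

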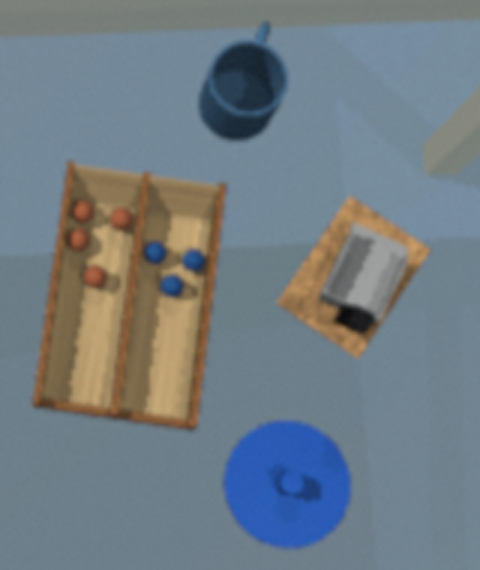

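```bash
python3 - <<'E'
from h import *
for n,c in (("scene",(215,175,335,280)),("top",(310,155,395,260))):
    im=cv2.imread(f"raw_{n}.png");hsv=cv2.cvtColor(im,cv2.COLOR_BGR2HSV)
    x0,y0,x1,y1=c
    for p in ([(233,215),(250,230),(290,230)] if n=="scene" else [(331,190),(338,190),(356,200),(370,200),(380,190)]):
        print(n,p,im[p[1],p[0]],hsv[p[1],p[0]])
    m=cv2.inRange(hsv,(2,90,50),(17,255,210)); m2=np.zeros_like(m);m2[y0:y1,x0:x1]=m[y0:y1,x0:x1]
    o=im.copy();o[m2>0]=(0,255,0);save(o,n+"brown",c,6)
E
```

```text
scene (233, 215) [ 99 149 195] [ 16 126 195]
scene (250, 230) [138 201 231] [ 20 103 231]
scene (290, 230) [ 65  92 149] [ 10 144 149]
top (331, 190) [46 72 99] [ 15 137  99]
top (338, 190) [ 44  64 111] [  9 154 111]
top (356, 200) [ 67  97 121] [ 17 114 121]
top (370, 200) [110 155 182] [ 19 101 182]
top (380, 190) [ 53  83 114] [ 15 136 114]
```

```bash
python3 - <<'E'
from h import *
a=cv2.imread("pics/scenebrown.png");b=cv2.imread("pics/topbrown.png")
H=max(a.shape[0],b.shape[0]);o=np.zeros((H,a.shape[1]+b.shape[1],3),np.uint8);o[:a.shape[0],:a.shape[1]]=a;o[:b.shape[0],a.shape[1]:]=b
cv2.imwrite("pics/brown.png",cv2.resize(o,(800,int(H*800/o.shape[1]))))
E
```

```text
(no output)
```

View pics/brown.png

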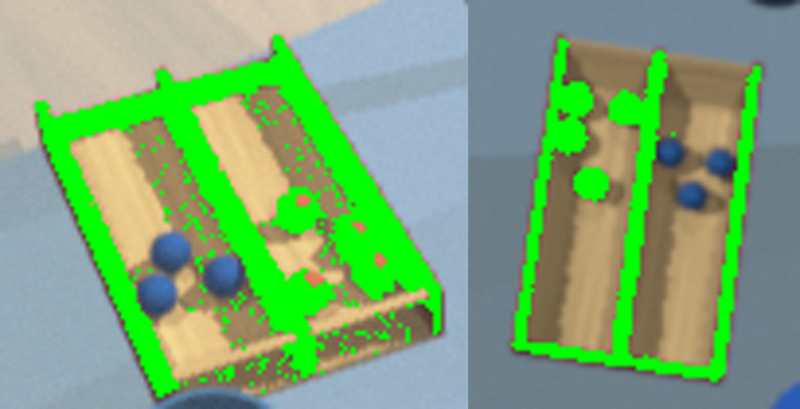

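```bash
cat > tray.py <<'E'
from h import *
im=cv2.imread("raw_top.png");hsv=cv2.cvtColor(im,cv2.COLOR_BGR2HSV)
m=cv2.inRange(hsv,(2,90,50),(17,255,210))
ys,xs=np.nonzero(m);k=(xs>315)&(xs<390)&(ys>160)&(ys<256);xs,ys=xs[k],ys[k]
P=np.array([onz("top",x,y,36)[:2] for x,y in zip(xs,ys)])
# wall mid lines guess from corners (px)
for name,a,b in (("L",(333,167),(322,245)),("M",(358,172),(350,247)),("R",(383.5,175),(375,250))):
    A=onz("top",*a,36)[:2];B=onz("top",*b,36)[:2]
    for it in range(4):
        d=(A-B)/np.linalg.norm(A-B);nn=np.array([-d[1],d[0]])
        s=(P-B)@d;t=(P-B)@nn;kk=(abs(t)<7)&(s>5)&(s<np.linalg.norm(A-B)-5)
        if name=='L' : kk&=~((s>150)&(t<-4))
        c=np.polyfit(s[kk],t[kk],1);L=np.linalg.norm(A-B);A,B=B+d*L+nn*np.polyval(c,L),B+nn*c[1]
    print(name,A.round(1),B.round(1),"yaw",np.degrees(np.arctan2(*(A-B)[::-1])).round(2),"n",kk.sum(),"offset at x=600",(B+(A-B)*(600-B[0])/(A-B)[0])[1].round(2), "std",t[kk].std().round(2))
E
python3 tray.py
python3 - <<'E'
from h import *
# mat hull
for n in("top","scene"):
    im=cv2.imread(f"raw_{n}.png");hsv=cv2.cvtColor(im,cv2.COLOR_BGR2HSV)
    m=cv2.inRange(hsv,(8,110,110),(20,255,255)); 
    x0,y0,x1,y1=(400,170,456,232) if n=="top" else (145,250,216,315)
    q=np.zeros_like(m);q[y0:y1,x0:x1]=m[y0:y1,x0:x1]
    h=cv2.convexHull(cv2.findNonZero(q));e=cv2.approxPolyDP(h,3,True)[:,0].astype(float)
    W=np.array([onz(n,*p,4)[:2] for p in e]);print(n,e.tolist(),W.round(1).tolist(),W.mean(0).round(1))
    HW=np.array([onz(n,*p[0],4)[:2] for p in h]).astype(np.float32);rr=cv2.minAreaRect(HW);print(rr)
    # lid
    m=cv2.inRange(hsv,(105,170,90),(120,255,255));cs,_=cv2.findContours(m,0,2)
    c=max(cs,key=cv2.contourArea);W=np.array([onz(n,*p[0],12)[:2] for p in c]).astype(np.float32);print("lid",cv2.minEnclosingCircle(W),cv2.fitEllipse(W),len(c))
E
```

```text
L [682.7 -72. ] [446.2 -27.6] yaw -10.64 n 214 offset at x=600 -56.46 std 2.47
M [ 664.2 -145.7] [ 438.  -103.5] yaw -10.55 n 303 offset at x=600 -133.73 std 3.64
R [ 652.1 -220.3] [ 426.1 -178.1] yaw -10.57 n 242 offset at x=600 -210.55 std 2.88
top [[451.0, 193.0], [429.0, 227.0], [404.0, 211.0], [426.0, 177.0]] [[593.7, -432.6], [490.9, -355.4], [543.3, -283.1], [647.6, -359.7]] [ 568.9 -357.7]
((569.61279296875, -357.4477844238281), (94.57161712646484, 133.48468017578125), 52.36783981323242)
lid ((361.638427734375, -271.7485046386719), 60.5836181640625) ((361.842041015625, -271.76422119140625), (118.47926330566406, 118.90689849853516), 15.819771766662598) 56
scene [[210.0, 260.0], [195.0, 310.0], [148.0, 308.0], [155.0, 292.0], [193.0, 259.0]] [[549.3, -281.8], [655.6, -362.8], [597.1, -437.5], [565.9, -411.9], [524.9, -311.1]] [ 578.6 -361. ]
((573.6776123046875, -359.066650390625), (97.13020324707031, 136.91555786132812), 52.270572662353516)
lid ((366.9095153808594, -273.28680419921875), 61.211055755615234) ((367.3577880859375, -271.2008972167969), (112.9315185546875, 118.0078125), 134.1247100830078) 85
```

```bash
python3 - <<'E'
from h import *
for n,c in (("scene",(320,110,470,210)),("top",(160,165,290,290))):
    im=cv2.imread(f"raw_{n}.png"); x0,y0,x1,y1=c
    save(im,n+"tt",c,3)
a=cv2.imread("pics/scenett.png");b=cv2.imread("pics/toptt.png")
H=max(a.shape[0],b.shape[0]);o=np.zeros((H,a.shape[1]+b.shape[1],3),np.uint8);o[:a.shape[0],:a.shape[1]]=a;o[:b.shape[0],a.shape[1]:]=b
cv2.imwrite("pics/tt.png",cv2.resize(o,(800,int(H*800/o.shape[1]))))
E
```

```text
(no output)
```

View pics/tt.png

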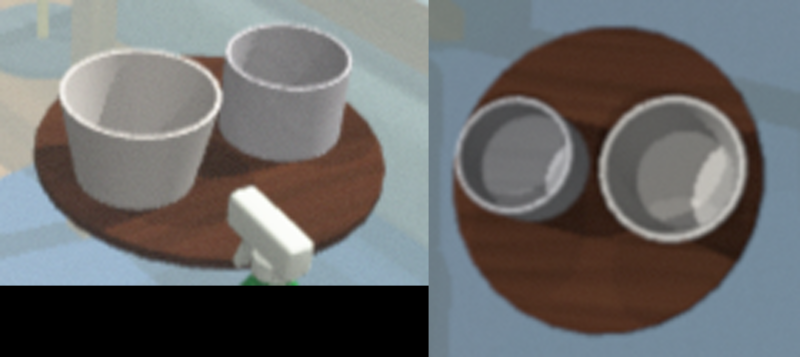

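```bash
cat > circ.py <<'E'
from h import *
from scipy.optimize import least_squares
def fitc(P):
    f=lambda p:np.hypot(P[:,0]-p[0],P[:,1]-p[1])-p[2]
    c=least_squares(f,[*P.mean(0),60],loss="soft_l1",f_scale=1.5).x;return c
def edge_circle(n,cxy,rad,z,sgn,span=12):
    """sub-pixel radial edge search of outer edge around a circle in world; sgn: +1 inside brighter"""
    g=cv2.cvtColor(cv2.imread(f"raw_{n}.png"),cv2.COLOR_BGR2GRAY).astype(float)
    return g
E
python3 - <<'E'
from circ import *
for n in("top","scene"):
    im=cv2.imread(f"raw_{n}.png");hsv=cv2.cvtColor(im,cv2.COLOR_BGR2HSV)
    m=cv2.inRange(hsv,(0,80,15),(20,255,130));x0,y0,x1,y1=(160,165,290,290) if n=="top" else (325,125,460,205)
    q=np.zeros_like(m);q[y0:y1,x0:x1]=m[y0:y1,x0:x1]
    h=cv2.convexHull(cv2.findNonZero(q))[:,0]
    W=np.array([onz(n,*p,22)[:2] for p in h]);print(n,"tt",fitc(W).round(1),len(h))
    for nm,z,box in (("pot",112,(218,195,275,255) if n=="top" else (336,124,400,160)),("tin",102,(165,195,216,243) if n=="top" else (394,115,446,150))):
        x0,y0,x1,y1=box;print(nm,np.percentile(im[y0:y1,x0:x1].max(2),[50,90,97]))
        m=cv2.inRange(hsv,(0,0,170 if nm=="pot" else 150),(180,60,255));q=np.zeros_like(m);q[y0:y1,x0:x1]=m[y0:y1,x0:x1]
        h=cv2.convexHull(cv2.findNonZero(q))[:,0];W=np.array([onz(n,*p,z)[:2] for p in h]);print(nm,fitc(W).round(1),len(h),np.abs(np.hypot(*(W-fitc(W)[:2]).T)-fitc(W)[2]).max().round(1))
E
```

```text
top tt [514.8 269.7 160.8] 42
pot [ 94.   166.   188.43]
pot [508.7 187.6  69.7] 29 0.9
tin [110. 152. 164.]
tin [527.6 367.8  73.6] 18 23.9
scene tt [521.3 268.3 162.9] 28
pot [148. 199. 220.]
pot [486.  199.8  95.9] 13 12.7
tin [131. 186. 200.]
tin [533.7 354.7 100.8] 5 27.3
```

```bash
cat > balls.py <<'E'
from h import *
import sys
def blobs(n,kind,fresh=False):
    im=cv2.imread(f"raw_{n}.png");hsv=cv2.cvtColor(im,cv2.COLOR_BGR2HSV)
    if kind=="marble": m=cv2.inRange(hsv,(103,150,40),(118,255,255))
    else: m=cv2.inRange(hsv,(0,150 if n=="top" else 140,70),(10,255,255))
    x0,y0,x1,y1=(318,160,390,256) if n=="top" else (222,185,330,280)
    q=np.zeros_like(m);q[y0:y1,x0:x1]=m[y0:y1,x0:x1]
    k,l,s,c=cv2.connectedComponentsWithStats(q)
    return [(*c[i].round(1),int(s[i,4]),*onz(n,*c[i],17).round(1)[:2]) for i in range(1,k) if s[i,4]>8]
if __name__=="__main__":
    for k in("clay","marble"):
        for n in("scene","top"):
            print(k,n)
            for b in blobs(n,k): print("  ",*[float(v) for v in b])
E
python3 balls.py
```

```text
clay scene
   291.3 227.6 50.0 577.0 -88.2
   305.6 234.1 37.0 613.9 -72.9
   310.6 242.8 40.0 643.6 -79.2
   293.9 248.4 56.0 637.0 -118.9
clay top
   337.0 179.9 24.0 646.5 -81.7
   350.0 182.7 24.0 636.0 -121.3
   335.4 189.5 28.0 616.4 -75.4
   341.1 202.0 22.0 576.7 -91.0
marble scene
   258.9 237.9 25.0 563.1 -166.0
   272.6 243.9 24.0 597.6 -150.2
   255.4 249.1 34.0 589.7 -189.5
marble top
   361.1 193.9 22.0 599.4 -153.3
   374.2 196.5 20.0 589.7 -193.1
   366.8 204.9 23.0 564.5 -168.7
```

```bash
cat >> tray.py <<'E'
    d=(A-B)/np.linalg.norm(A-B);nn=np.array([-d[1],d[0]]);s=(P-B)@d;t=(P-B)@nn;kk=abs(t)<4
    lo,hi=s[kk].min(),s[kk].max();print("   ends",(B+d*lo).round(1),(B+d*hi).round(1),"len",(hi-lo).round(1))
E
python3 tray.py
python3 - <<'E'
from h import *
# scene: side/mid wall lines from brown
im=cv2.imread("raw_scene.png");save(im,"s_tray",(220,180,335,285),6)
E
```

```text
L [682.7 -72. ] [446.2 -27.6] yaw -10.64 n 214 offset at x=600 -56.46 std 2.47
   ends [449.  -28.1] [689.3 -73.2] len 244.4
M [ 664.2 -145.7] [ 438.  -103.5] yaw -10.55 n 303 offset at x=600 -133.73 std 3.64
   ends [ 434.  -102.8] [ 676.9 -148.1] len 247.1
R [ 652.1 -220.3] [ 426.1 -178.1] yaw -10.57 n 242 offset at x=600 -210.55 std 2.88
   ends [ 419.1 -176.8] [ 661.5 -222. ] len 246.6
```

View pics/s_tray.png

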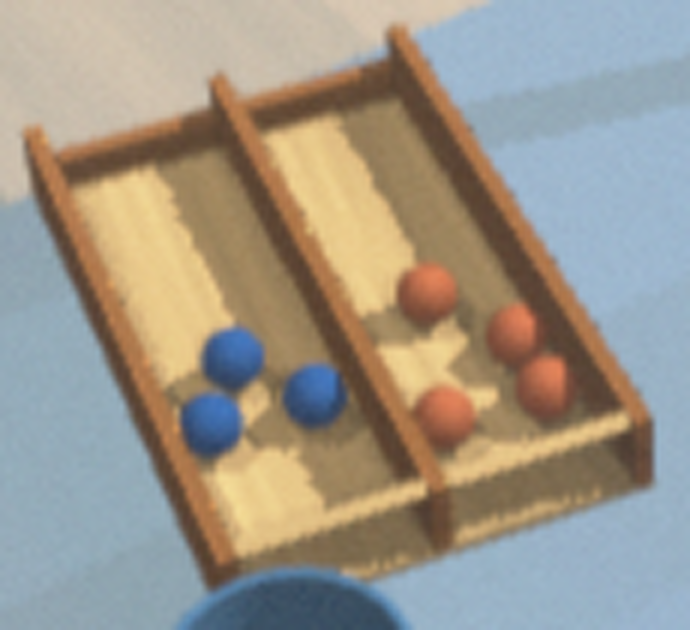

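```bash
python3 - <<'E'
from h import *
for nm,a,b in(("L",(286.7,185.3),(326.7,250.3)),("M",(256.5,193),(292.2,260.8)),("R",(226,202.5),(256.5,275))):
    A=onz("scene",*a,36)[:2];B=onz("scene",*b,36)[:2];d=B-A
    print(nm,A.round(1),B.round(1),np.hypot(*d).round(1),np.degrees(np.arctan2(d[1],d[0])).round(2),"y at 600",(A+d*(600-A[0])/d[0])[1].round(1))
E
```

```text
L [457.4 -26. ] [698.3 -73.6] 245.6 -11.19 y at 600 -54.2
M [ 440.3 -102.4] [ 681.3 -150.1] 245.7 -11.2 y at 600 -134.0
R [ 429.5 -179.7] [ 672.4 -230.2] 248.0 -11.75 y at 600 -215.1
```

```bash
python3 - <<'E'
from h import *
f=lambda x,y:(140+x/4,180+y/4)
for nm,p,z in(("lipL",(200,485),5),("lipR",(79,494),5),("lip",(140,490),5),("backtopL",(214,316),36),("backtopR",(92,319),36),("htop",(122,136),134)):
    print(nm,onz("scene",*f(*p),z).round(1))
g=lambda x,y:(310+x/3,110+y/3)
for nm,p,z in(("lipL",(357,224),5),("lipR",(406,246),5),("backtopL",(322,294),36),("backtopR",(372,315),36),("htop",(352,322),134)):
    print("top",nm,onz("top",*g(*p),z).round(1))
im=cv2.imread("raw_top.png");save(im,"t_sc",(395,165,460,235),8)
im=cv2.imread("raw_scene.png");save(im,"s_sc",(140,200,220,320),5)
E
```

```text
lipL [ 630.5 -362.5    5. ]
lipR [ 600.7 -414.5    5. ]
lip [ 616.  -388.5    5. ]
backtopL [ 556.8 -317.5   36. ]
backtopR [ 521.6 -371.    36. ]
htop [ 509.1 -328.1  134. ]
top lipL [ 622.6 -366.6    5. ]
top lipR [ 597.4 -415.1    5. ]
top backtopL [ 545.6 -317.8   36. ]
top backtopR [ 522.4 -365.9   36. ]
top htop [ 501.8 -322.3  134. ]
```

View pics/t_sc.png

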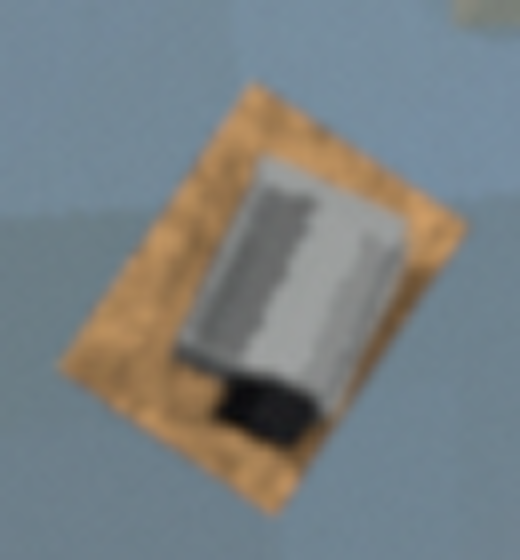

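View pics/s_sc.png

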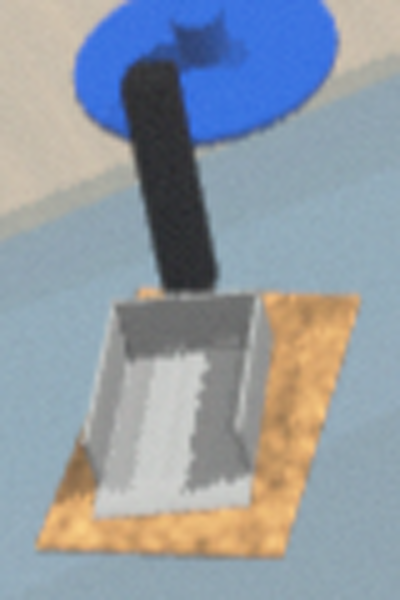

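```bash
cat > plan.py <<'E'
from h import *
def sc(lip=None,grip=None,org=None,yaw=0,phi=0):
    """scoop pose -> tcp pose. give lip, grip or origin world point. phi = lip-down pitch"""
    Rs=R.from_euler("xyz",[0,phi,yaw],degrees=True)
    off={"lip":np.array([46,0,1.]),"grip":np.array([-69.6,0,100.3]),"org":np.zeros(3)}
    for k,v in(("lip",lip),("grip",grip),("org",org)):
        if v is not None: o=np.array(v,float)-Rs.apply(off[k])
    g=o+Rs.apply(off["grip"]);Rt=R.from_euler("z",yaw+180,degrees=True)*R.from_euler("y",12-phi,degrees=True)*R.from_euler("x",180,degrees=True)
    return g,Rt
def state():
    ss=[telemetry.sense()];s=ss[0];return np.array(s["tool_pos"]),R.from_euler("xyz",s["tcp_rot"],degrees=True),s
def rel(g,Rt):
    p,Rc,s=state();return Rc.inv().apply(g-p)/10,(Rc.inv()*Rt).as_rotvec()
def show(*poses):
    p,Rc,s=state();print("now",p.round(1),Rc.as_euler("xyz",degrees=True).round(1),"F",s["ft_force"].round(1),"gap",round(s["finger_gap"],1),"t",round(s["time"],2))
    for g,Rt in poses:
        a,b=rel(g,Rt);print("target",g.round(1),"shift",a.round(2).tolist(),"turn",b.round(3).tolist())
def scoopnow(): # scoop pose implied by the tcp
    p,Rc,s=state();e=(R.from_euler("z",180,degrees=True)*Rc*R.from_euler("x",180,degrees=True)*R.from_euler("y",0,degrees=True))
    z=Rc.as_matrix();xs=-z[:,0];return p,Rc
def down(pos,yaw): return np.array(pos,float),R.from_euler("xyz",[180,0,yaw],degrees=True)
def lipnow(phi0=0):
    p,Rc,s=state();Rs=Rc*R.from_euler("x",180,degrees=True).inv()*R.from_euler("y",-12,degrees=True)*R.from_euler("z",180,degrees=True)
    o=p-Rs.apply([-69.6,0,100.3]);e=Rs.as_euler("xyz",degrees=True)
    print("scoop org",o.round(1),"lip",(o+Rs.apply([46,0,1])).round(1),"rpy",e.round(1));return o,Rs
TO=np.array([555.7,-125.5]);TY=-10.9
def tray(x,y,z):
    a=np.radians(TY);return np.array([TO[0]+x*np.cos(a)-y*np.sin(a),TO[1]+x*np.sin(a)+y*np.cos(a),z])
E
python3 - <<'E'
from plan import *
g,Rt=sc(grip=(512,-330.5,104.3),yaw=-30)
ap=Rt.apply([0,0,-80])
show((g+ap+[0,0,100],Rt),(g+ap,Rt))
# verify Rs identity
g2,R2=sc(org=(0,0,0),yaw=20,phi=15)
Rs=R2*R.from_euler("x",180,degrees=True).inv()
x=(Rs*R.from_euler("y",-12,degrees=True)*R.from_euler("z",180,degrees=True)).as_euler("xyz",degrees=True);print(x)
E
```

```text
now [236.  551.1 249.1] [-179.9   -0.   156.8] F [0.1 0.4 0.3] gap 85.3 t 0.1
target [ 497.6 -322.2  282.6] shift [-58.43, -69.98, -3.24] turn [0.011, -0.209, 0.119]
target [ 497.6 -322.2  182.6] shift [-58.43, -69.96, 6.76] turn [0.011, -0.209, 0.119]
[ 0. 15. 20.]
```

```bash
P='[[-58.4,-70,-3.2],[0.011,-0.209,0.119],1]'; python3 -m inch '[[[-20,-24,-4],[0,0,0],1],[[-20,-24,-4],[0,0,0],1],[[-20,-24,-4],[0,0,0],1],[[-20,-24,-4],[0,0,0],1],[[-20,-24,-4],[0,0,0],1],[[-58.4,-70,-3.2],[0.011,-0.209,0.119],1],[[-58.4,-70,-3.2],[0.011,-0.209,0.119],1],[[-58.4,-70,-3.2],[0.011,-0.209,0.119],1],[[-58.4,-70,-3.2],[0.011,-0.209,0.119],1],[[-58.4,-70,-3.2],[0.011,-0.209,0.119],1],[[-58.4,-70,-3.2],[0.011,-0.209,0.119],1],[[-58.4,-70,-3.2],[0.011,-0.209,0.119],1],[[-58.4,-70,-3.2],[0.011,-0.209,0.119],1],[[-58.4,-70,-3.2],[0.011,-0.209,0.119],1],[[-58.4,-70,-3.2],[0.011,-0.209,0.119],1],[[-58.4,-70,-3.2],[0.011,-0.209,0.119],1],[[-58.4,-70,-3.2],[0.011,-0.209,0.119],1],[[-58.4,-70,-3.2],[0.011,-0.209,0.119],1],[[-58.4,-70,-3.2],[0.011,-0.209,0.119],1],[[-58.4,-70,-3.2],[0.011,-0.209,0.119],1]]'
python3 - <<'E'
from plan import *
g,Rt=sc(grip=(512,-330.5,104.3),yaw=-30)
show((g+Rt.apply([0,0,-80])+[0,0,60],Rt),(g+Rt.apply([0,0,-80]),Rt))
E
```

```text
time: 2.1
tool_pos: [496.9, -323.5, 280.6]
tcp_rot: [179.9, 11.8, 149.8]
ft_force: [0.3, 1.2, 0.3]
finger_gap: 85.3
now [ 496.9 -323.5  280.6] [179.9  11.8 149.8] F [0.3 1.2 0.3] gap 85.3 t 2.1
target [ 497.6 -322.2  242.6] shift [0.79, 0.14, 3.72] turn [0.001, -0.003, -0.003]
target [ 497.6 -322.2  182.6] shift [2.02, 0.13, 9.59] turn [0.001, -0.003, -0.003]
```

```bash
python3 -m inch '[[[2,0.1,9.6],[0,0,0],1],[[2,0.1,9.6],[0,0,0],1],[[2,0.1,9.6],[0,0,0],1],[[2,0.1,9.6],[0,0,0],1]]'
python3 - <<'E'
from plan import *
snap("scene","s1",(130,150,250,320),4.5) if 0 else snap("scene","s1",(120,140,280,320),3)
snap("top","t1",(380,150,480,290),4)
show()
E
python3 - <<'E'
from h import *
a=cv2.imread("pics/s1.png");b=cv2.imread("pics/t1.png")
H=max(a.shape[0],b.shape[0]);o=np.zeros((H,a.shape[1]+b.shape[1],3),np.uint8);o[:a.shape[0],:a.shape[1]]=a;o[:b.shape[0],a.shape[1]:]=b
s=min(800/o.shape[1],600/H);cv2.imwrite("pics/st1.png",cv2.resize(o,None,fx=s,fy=s))
E
```

```text
time: 2.5
tool_pos: [497.9, -319.4, 184.1]
tcp_rot: [179.9, 11.9, 150.0]
ft_force: [0.4, 0.8, 1.7]
finger_gap: 85.4
now [ 499.9 -321.5  187.9] [179.9  12.3 150. ] F [-0.1 -1.4  1.8] gap 85.3 t 2.6
```

View pics/st1.png

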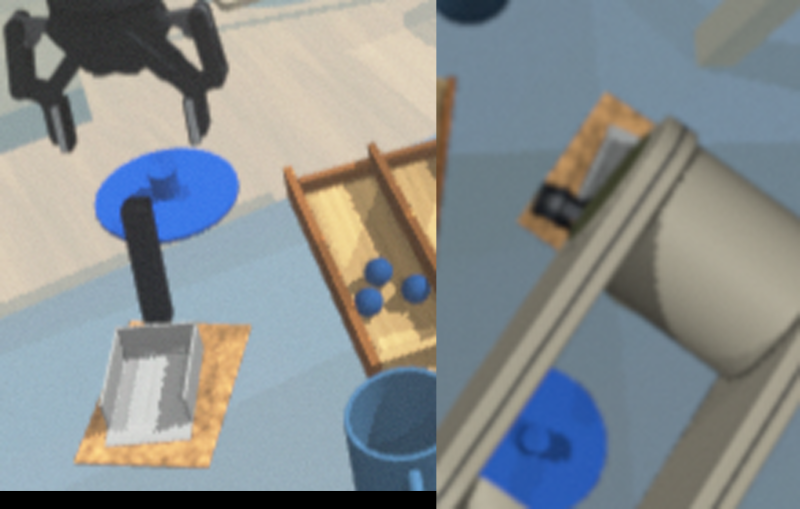

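```bash
python3 -m inch '[[[0,0,0],[0,0,0],1],[[0,0,0],[0,0,0],1],[[0,0,0],[0,0,0],1]]'
python3 - <<'E'
from plan import *
g,Rt=sc(grip=(512,-330.5,104.3),yaw=-30)
show((g,Rt))
p,Rc,s=state()
print(proj("scene",p+Rc.apply([0,0,6])), proj("scene",p+Rc.apply([0,43,6])),proj("scene",p+Rc.apply([0,-43,6])))
E
```

```text
time: 2.9
tool_pos: [498.9, -321.5, 185.5]
tcp_rot: [179.9, 12.1, 150.0]
ft_force: [0.3, 0.1, -0.3]
finger_gap: 85.4
now [ 498.9 -321.5  185.5] [179.9  12.1 150. ] F [ 0.3  0.1 -0.3] gap 85.4 t 2.9
target [ 512.  -330.5  104.3] shift [0.16, -0.13, 8.28] turn [0.001, 0.002, -0.001]
[166.82990949 193.19416561] [188.73067975 191.89334886] [144.81659978 194.50166673]
```

```bash
python3 -m inch '[[[0.1,-0.1,3],[0,0,0],1],[[0.1,-0.1,6],[0,0,0],1],[[0.1,-0.1,7.5],[0,0,0],1],[[0.1,-0.1,8.2],[0,0,0],1],[[0.1,-0.1,8.2],[0,0,0],1],[[0.1,-0.1,8.2],[0,0,0],1]]'
python3 - <<'E'
from plan import *
snap("scene","s2",(120,180,240,320),4)
g,Rt=sc(grip=(512,-330.5,104.3),yaw=-30)
show((g,Rt))
E
```

```text
time: 3.5
tool_pos: [512.4, -330.4, 104.9]
tcp_rot: [179.9, 12.1, 150.0]
ft_force: [0.1, -0.2, -0.0]
finger_gap: 85.5
now [ 512.5 -330.5  105.2] [179.9  12.1 150. ] F [ 0.2 -0.   1.2] gap 85.2 t 3.55
target [ 512.  -330.5  104.3] shift [0.06, -0.03, 0.08] turn [0.001, 0.002, -0.001]
```

View pics/s2.png

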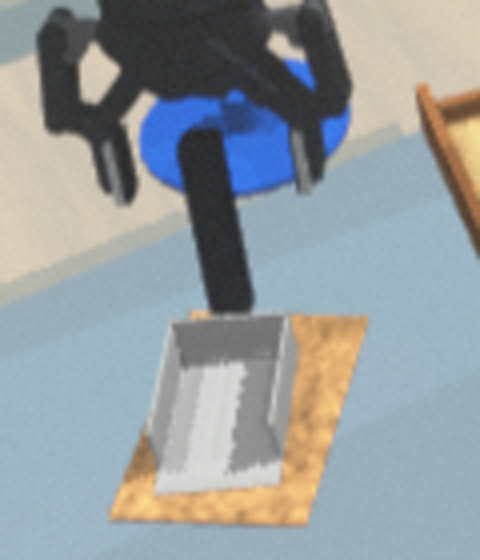

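```bash
python3 -m inch '[[[0,0,0.1],[0,0,0],0.5],[[0,0,0.1],[0,0,0],0.3],[[0,0,0.1],[0,0,0],0.2],[[0,0,0.1],[0,0,0],0.1],[[0,0,0.1],[0,0,0],0],[[0,0,0.1],[0,0,0],0],[[0,0,0.1],[0,0,0],0],[[0,0,0.1],[0,0,0],0],[[0,0,0.1],[0,0,0],0],[[0,0,0.1],[0,0,0],0]]' 80
python3 - <<'E'
from plan import *
snap("scene","s3",(120,180,240,320),4)
show()
E
```

```text
time: 4.55
tool_pos: [512.1, -330.2, 102.9]
tcp_rot: [179.9, 12.0, 150.0]
ft_force: [-1.7, 0.4, 5.2]
finger_gap: 19.3
now [ 512.1 -330.2  102.9] [179.9  12.  150. ] F [-0.8  0.9  5.1] gap 18.9 t 4.6
```

View pics/s3.png

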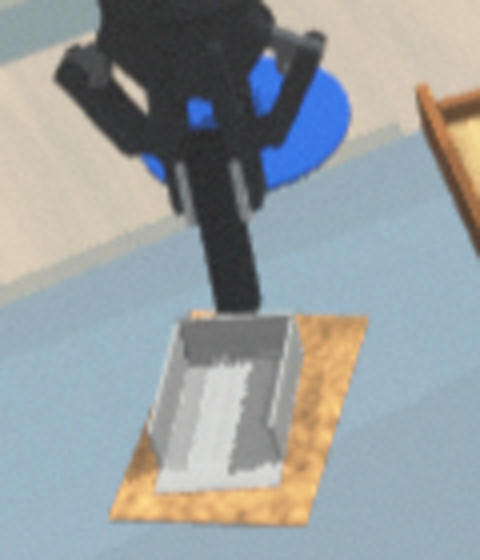

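```bash
python3 - <<'E'
from plan import *
lipnow()
p,Rc,s=state()
show((p+[0,0,90],Rc), sc(org=tray(-62,39,95),yaw=TY),sc(org=tray(-62,39,25),yaw=TY))
E
```

```text
scoop org [ 572.5 -364.9    2.7] lip [ 612.3 -387.9    3.7] rpy [  0.1  -0.  -30. ]
now [ 512.1 -330.2  102.9] [179.9  12.  150. ] F [-0.8  0.9  5.1] gap 18.9 t 4.6
target [ 512.1 -330.2  192.9] shift [-1.87, 0.01, -8.8] turn [0.0, 0.0, 0.0]
target [433.8 -62.3 195.3] shift [17.82, 19.29, -13.21] turn [-0.068, 0.001, -0.327]
target [433.8 -62.3 125.3] shift [19.28, 19.28, -6.37] turn [-0.068, 0.001, -0.327]
```

```bash
python3 -m inch '[[[-0.5,0,-2.5],[0,0,0],0],[[-1,0,-5],[0,0,0],0],[[-1.9,0,-8.8],[0,0,0],0],[[-1.9,0,-8.8],[0,0,0],0],[[3,4.5,-9.8],[-0.015,0,-0.08],0],[[8,9.3,-10.9],[-0.033,0,-0.16],0],[[13,14,-12],[-0.05,0.001,-0.24],0],[[17.8,19.3,-13.2],[-0.068,0.001,-0.327],0],[[17.8,19.3,-13.2],[-0.068,0.001,-0.327],0],[[17.8,19.3,-13.2],[-0.068,0.001,-0.327],0],[[17.8,19.3,-13.2],[-0.068,0.001,-0.327],0],[[18.5,19.3,-9.8],[-0.068,0.001,-0.327],0],[[19.3,19.3,-6.4],[-0.068,0.001,-0.327],0],[[19.3,19.3,-6.4],[-0.068,0.001,-0.327],0],[[19.3,19.3,-6.4],[-0.068,0.001,-0.327],0],[[19.3,19.3,-6.4],[-0.068,0.001,-0.327],0]]'
python3 - <<'E'
from plan import *
snap("scene","s4",(215,150,335,280),5)
lipnow();show(sc(org=tray(-62,39,25),yaw=TY))
snap("top","t4",(310,150,400,260),5)
E
```

```text
time: 6.2
tool_pos: [434.6, -62.4, 127.2]
tcp_rot: [-180.0, 12.1, 169.1]
ft_force: [0.1, -0.0, -0.8]
finger_gap: 19.0
scoop org [503.5 -75.6  27.4] lip [548.6 -84.4  28.5] rpy [ -0.   -0.1 -10.9]
now [434.9 -62.4 127.6] [-180.    12.1  169.1] F [-0.1  0.8 -1.5] gap 19.2 t 6.25
target [433.8 -62.3 125.3] shift [0.15, -0.01, 0.2] turn [-0.0, 0.002, -0.0]
```

View pics/s4.png

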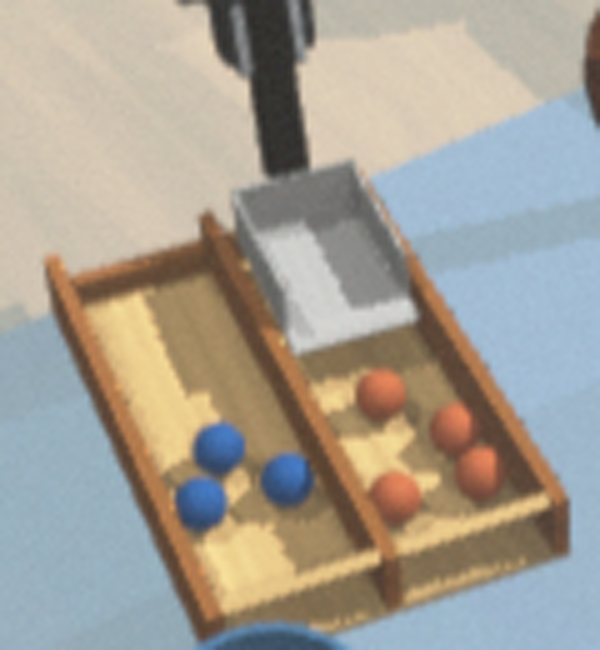

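View pics/t4.png

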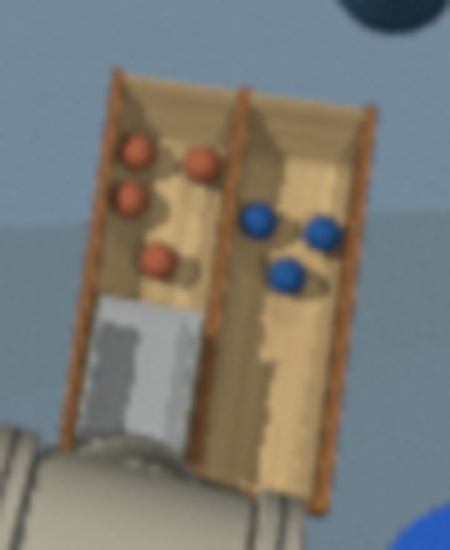

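```bash
python3 - <<'E'
from plan import *
def lane(n,l,r,L,M):
    P=[onz(n,*q,28)[:2] for q in (l,r)];print(n,[p.round(1) for p in P],(sum(P)/2).round(1))
    for p in P:
        for nm,(y6,yw) in(("L",L),("M",M)):
            t=np.tan(np.radians(yw));d=(p[1]-(y6+(p[0]-600)*t))*np.cos(np.radians(yw));print("  ",nm,round(d,1))
lane("scene",(298.4,213.4),(275,220.4),(-54.2,-11.2),(-134,-11.2))
lane("top",(330,209),(350.6,213.4),(-56.5,-10.6),(-133.7,-10.6))
E
```

```text
scene [array([555.5, -54.5]), array([ 544.6, -112. ])] [550.1 -83.2]
   L -8.9
   M 69.4
   L -67.4
   M 10.9
top [array([554.5, -55.8]), array([ 538.6, -117.3])] [546.5 -86.5]
   L -7.7
   M 68.2
   L -71.0
   M 4.9
```

```bash
python3 -m inch '[[[0.2,0,1],[0,0,0],0],[[0.4,0,1.9],[0,0,0],0],[[0.42,0,1.96],[0,0,0],0],[[0.42,0,1.96],[0,0,0],0],[[0.42,0,1.96],[0,0,0],0]]'
python3 -m inch '[[[0.02,0,0.1],[0,0,0],0],[[0.04,0,0.2],[0,0,0],0],[[0.06,0,0.3],[0,0,0],0],[[0.06,0,0.3],[0,0,0],0],[[0.06,0,0.3],[0,0,0],0]]'
```

```text
time: 6.8
tool_pos: [433.3, -61.7, 105.1]
tcp_rot: [180.0, 11.9, 169.1]
ft_force: [-0.1, 0.2, -1.3]
finger_gap: 18.8
time: 7.3
tool_pos: [434.7, -62.1, 103.9]
tcp_rot: [-180.0, 12.1, 169.1]
ft_force: [-3.1, 0.9, 8.6]
finger_gap: 19.0
```

```bash
python3 -m inch '[[[-0.78,0,0.166],[0,0,0],0],[[-1.56,0,0.332],[0,0,0],0],[[-2.35,0,0.5],[0,0,0],0],[[-3.13,0,0.665],[0,0,0],0],[[-3.91,0,0.83],[0,0,0],0],[[-4.69,0,1],[0,0,0],0],[[-5.48,0,1.165],[0,0,0],0],[[-6.26,0,1.33],[0,0,0],0],[[-7.04,0,1.5],[0,0,0],0],[[-7.82,0,1.66],[0,0,0],0],[[-7.82,0,1.66],[0,0,0],0],[[-7.82,0,1.66],[0,0,0],0]]'
python3 - <<'E'
from plan import *
snap("scene","s5",(215,170,335,280),5)
lipnow();show()
E
```

```text
time: 8.5
tool_pos: [513.6, -77.3, 103.7]
tcp_rot: [-180.0, 12.2, 169.1]
ft_force: [2.6, -1.1, 5.3]
finger_gap: 18.9
scoop org [582.2 -90.6   3.6] lip [627.3 -99.2   4.7] rpy [ -0.   -0.2 -10.9]
now [513.5 -77.3 103.7] [-180.    12.2  169.1] F [ 3.4 -0.9  4.7] gap 19.2 t 8.55
```

View pics/s5.png

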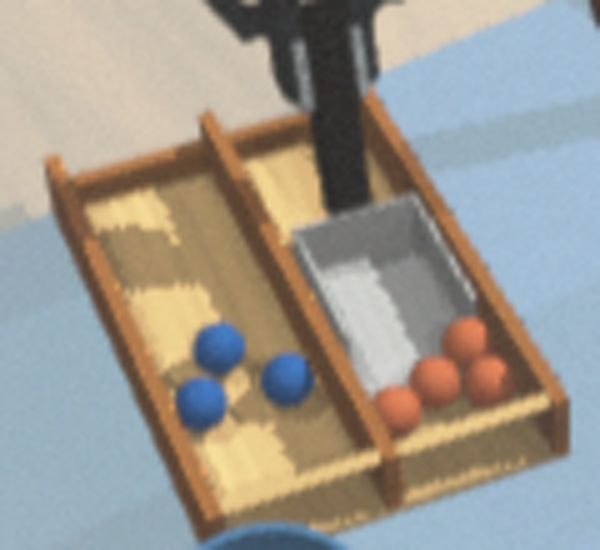

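```bash
python3 -m inch '[[[-0.39,0,0.083],[0,0,0],0],[[-0.78,0,0.166],[0,0,0],0],[[-1.17,0,0.25],[0,0,0],0],[[-1.56,0,0.332],[0,0,0],0],[[-1.96,0,0.416],[0,0,0],0],[[-2.35,0,0.5],[0,0,0],0],[[-2.35,0,0.5],[0,0,0],0]]'
python3 - <<'E'
from plan import *
snap("scene","s6",(215,170,335,280),5)
lipnow();show()
E
```

```text
time: 9.25
tool_pos: [536.5, -81.6, 103.8]
tcp_rot: [180.0, 12.1, 169.1]
ft_force: [-3.1, 0.4, 12.0]
finger_gap: 18.9
scoop org [605.  -94.8   3.7] lip [ 650.2 -103.5    4.7] rpy [  0.   -0.1 -10.9]
now [536.5 -81.6 103.9] [180.   12.1 169.1] F [-3.2  1.2 11.9] gap 19.1 t 9.3
```

View pics/s6.png

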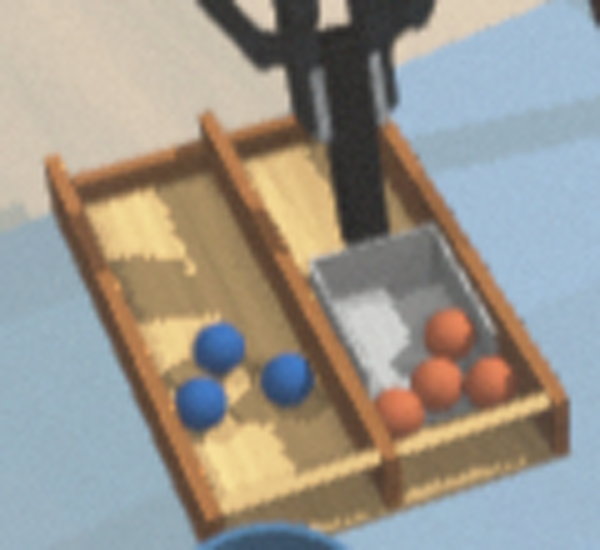

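```bash
python3 -m inch '[[[-0.3,0,0.06],[0,0,0],0],[[-0.6,0,0.12],[0,0,0],0],[[-0.6,0,0.12],[0,0,0],0]]'
python3 - <<'E'
from plan import *
snap("scene","s7",(215,170,335,280),5)
o,Rs=lipnow();show()
l0=o+Rs.apply([46,0,1]);d=np.array([np.cos(np.radians(TY)),np.sin(np.radians(TY)),0])
for s in(0,4,8,12,16,20,24,28,32,36):
    h=.766*s;phi=-np.degrees(np.arcsin(max(h-1.5,0)/95))
    g,Rt=sc(lip=l0+d*s*.643+[0,0,h],yaw=TY,phi=phi);a,b=rel(g,Rt);print(s,round(phi,1),a.round(2).tolist(),b.round(3).tolist())
E
```

```text
time: 9.6
tool_pos: [541.6, -82.6, 103.8]
tcp_rot: [-180.0, 11.9, 169.1]
ft_force: [-11.2, 2.2, 19.7]
finger_gap: 18.8
scoop org [609.9 -95.7   3.5] lip [ 655.  -104.4    4.5] rpy [ -0.    0.  -10.9]
now [541.6 -82.6 103.9] [-180.    12.   169.1] F [-12.4   1.4  19. ] gap 19.4 t 9.65
0 -0.0 [0.01, 0.01, 0.01] [0.0, -0.001, 0.001]
4 -0.9 [-0.11, 0.01, -0.09] [0.0, -0.017, 0.001]
8 -2.8 [-0.04, 0.01, -0.02] [0.0, -0.05, 0.001]
12 -4.6 [0.01, 0.01, 0.06] [0.0, -0.082, 0.001]
16 -6.5 [0.06, 0.01, 0.15] [0.0, -0.114, 0.001]
20 -8.4 [0.1, 0.01, 0.25] [0.0, -0.147, 0.001]
24 -10.2 [0.12, 0.01, 0.37] [0.0, -0.179, 0.001]
28 -12.1 [0.14, 0.01, 0.49] [0.0, -0.212, 0.001]
32 -14.0 [0.15, 0.01, 0.64] [0.0, -0.245, 0.001]
36 -15.9 [0.14, 0.01, 0.79] [0.0, -0.279, 0.001]
```

View pics/s7.png

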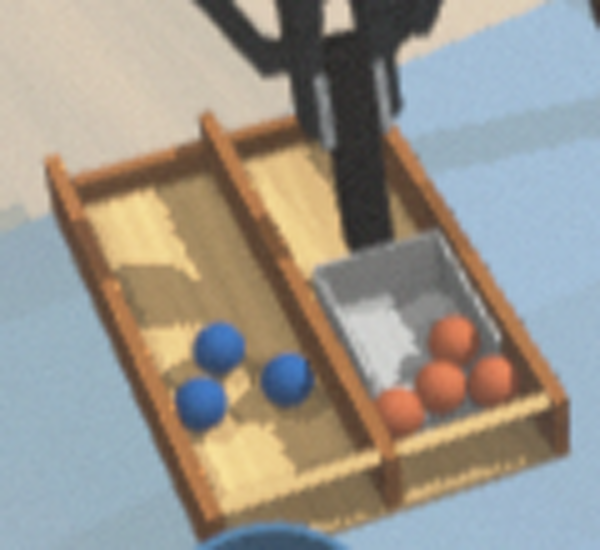

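```bash
python3 -m inch '[[[-0.1,0,-0.09],[0,-0.017,0],0],[[-0.07,0,-0.05],[0,-0.034,0],0],[[-0.04,0,-0.02],[0,-0.05,0],0],[[0.0,0,0.02],[0,-0.066,0],0],[[0.02,0,0.06],[0,-0.082,0],0],[[0.04,0,0.1],[0,-0.098,0],0],[[0.06,0,0.15],[0,-0.114,0],0],[[0.06,0,0.15],[0,-0.114,0],0]]'
python3 - <<'E'
from plan import *
snap("scene","s8",(215,170,335,280),5)
o,Rs=lipnow();show()
E
```

```text
time: 10.45
tool_pos: [539.7, -82.1, 100.1]
tcp_rot: [180.0, 18.3, 169.1]
ft_force: [-8.2, 1.1, 7.7]
finger_gap: 18.9
scoop org [618.5 -97.3   8.1] lip [ 663.3 -105.9   14.1] rpy [  0.   -6.3 -10.9]
now [539.7 -82.1 100.1] [180.   18.3 169.1] F [-9.5  1.9  8.9] gap 19.1 t 10.5
```

View pics/s8.png

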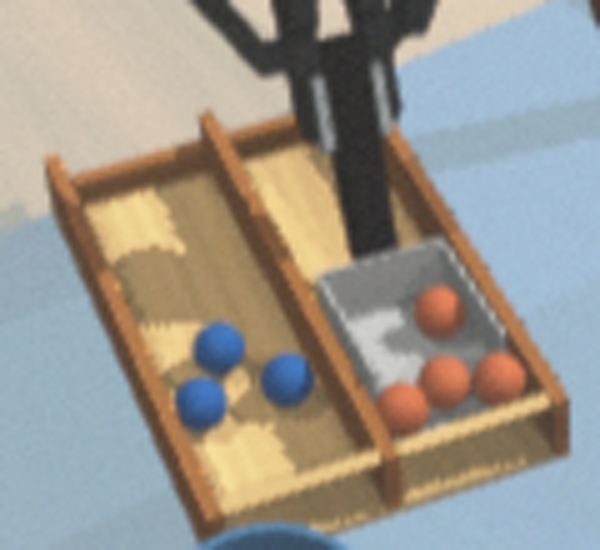

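```bash
cat > climb.py <<'E'
from plan import *
import sys
yaw=TY
o,Rs=lipnow();l0=o+Rs.apply([46,0,1]);p0=-Rs.as_euler("xyz",degrees=True)[1];d=np.array([np.cos(np.radians(yaw)),np.sin(np.radians(yaw)),0])
smax=float(sys.argv[1]);pmax=float(sys.argv[2]);n=int(sys.argv[3])
for i in range(1,n+1):
    s=smax*i/n;phi=-(p0+(pmax-p0)*i/n)
    g,Rt=sc(lip=l0+d*s*.643+[0,0,s*.766],yaw=yaw,phi=phi);a,b=rel(g,Rt);print(round(s,1),round(phi,1),a.round(2).tolist(),b.round(3).tolist())
E
python3 climb.py 20 16 6
```

```text
scoop org [618.5 -97.3   8.1] lip [ 663.3 -105.9   14.1] rpy [  0.   -6.3 -10.9]
3.3 -7.9 [0.05, 0.01, 0.09] [0.0, -0.028, 0.0]
6.7 -9.5 [0.1, 0.01, 0.19] [0.0, -0.056, 0.0]
10.0 -11.2 [0.14, 0.01, 0.3] [0.0, -0.084, 0.0]
13.3 -12.8 [0.17, 0.01, 0.42] [0.0, -0.113, 0.0]
16.7 -14.4 [0.19, 0.01, 0.54] [0.0, -0.141, 0.0]
20.0 -16.0 [0.2, 0.01, 0.68] [0.0, -0.169, 0.0]
```

```bash
python3 -m inch '[[[0.03,0,0.05],[0,-0.014,0],0],[[0.05,0,0.09],[0,-0.028,0],0],[[0.08,0,0.14],[0,-0.042,0],0],[[0.1,0,0.19],[0,-0.056,0],0],[[0.12,0,0.25],[0,-0.07,0],0],[[0.14,0,0.3],[0,-0.084,0],0],[[0.16,0,0.36],[0,-0.099,0],0],[[0.17,0,0.42],[0,-0.113,0],0],[[0.19,0,0.54],[0,-0.141,0],0],[[0.2,0,0.68],[0,-0.169,0],0],[[0.2,0,0.68],[0,-0.169,0],0]]'
python3 - <<'E'
from plan import *
snap("scene","s9",(215,170,335,280),5)
o,Rs=lipnow();show()
E
```

```text
time: 11.6
tool_pos: [539.9, -82.2, 92.2]
tcp_rot: [180.0, 28.1, 169.1]
ft_force: [-4.9, 1.1, 3.6]
finger_gap: 19.0
scoop org [ 632.9 -100.    15.1] lip [ 676.  -108.3   28.8] rpy [  0.  -16.  -10.9]
now [540.  -82.2  92.3] [180.   28.  169.1] F [-6.6 -0.1  3.7] gap 19.2 t 11.65
```

View pics/s9.png

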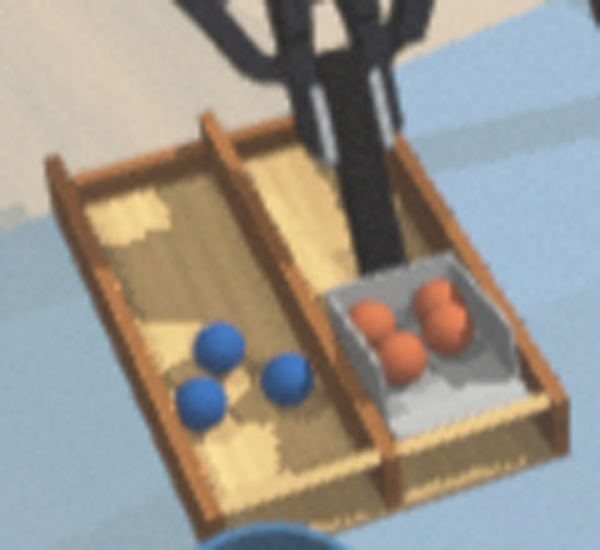

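```bash
python3 - <<'E'
from circ import *
from plan import *
f=lambda x,y:(320+x/2.857,110+y/2.857)
for nm,z,pts in(("pot",112,[(60,92),(221,95),(140,50),(138,138)]),("tin",102,[(224,52),(351,62),(290,24),(287,90)])):
    W=np.array([onz("scene",*f(*p),z)[:2] for p in pts]);print(nm,W.round(1).tolist(),fitc(W).round(1))
g=lambda x,y:(160+(x-428.6)/2.857,165+y/2.857)
W=np.array([onz("top",*g(*p),102)[:2] for p in [(456,158),(572,155),(514,97),(514,214)]]);print("tin top",W.round(1).tolist(),fitc(W).round(1))
lipnow()
E
```

```text
pot [[471.8, 130.8], [557.9, 243.0], [458.4, 232.4], [566.4, 142.5]] [513.1 188.3  70.5]
tin [[494.3, 304.5], [575.3, 387.7], [493.1, 389.8], [575.2, 307.3]] [533.2 347.6  58.2]
tin top [[527.5, 403.8], [525.9, 288.3], [587.2, 347.0], [469.3, 345.1]] [528.3 346.   58.4]
scoop org [ 632.9 -100.    15.1] lip [ 676.  -108.3   28.8] rpy [  0.  -16.  -10.9]
```

```bash
python3 - <<'E'
from plan import *
print("bottle",onz("scene",410,256,0).round(0))
p,Rc,s=state()
c=np.array([511,188,0.]);yaw=40;d=np.array([np.cos(np.radians(yaw)),np.sin(np.radians(yaw)),0])
show((p+[0,0,130],Rc),sc(lip=c+20*d+[0,0,175],yaw=yaw,phi=-15))
E
```

```text
bottle [791.  87.   0.]
now [540.  -82.2  92.3] [180.   28.  169.1] F [-6.6 -0.1  3.7] gap 19.2 t 11.65
target [540.  -82.2 222.3] shift [-6.11, 0.0, -11.48] turn [0.0, 0.0, 0.0]
target [421.1 112.6 241. ] shift [6.57, 16.88, -20.33] turn [-0.41, 0.017, -0.788]
```

```bash
python3 -m inch '[[[-0.6,0,-1.1],[0,0,0],0],[[-1.6,0,-3],[0,0,0],0],[[-2.8,0,-5.2],[0,0,0],0],[[-4,0,-7.5],[0,0,0],0],[[-5.2,0,-9.8],[0,0,0],0],[[-6.1,0,-11.5],[0,0,0],0],[[-5.5,0.5,-12],[-0.01,0,-0.03],0],[[-4.3,2.2,-13],[-0.05,0.002,-0.1],0],[[-3,4.1,-14],[-0.1,0.004,-0.19],0],[[-1.5,6,-15],[-0.15,0.006,-0.28],0],[[0,8,-16],[-0.2,0.008,-0.38],0],[[1.5,10,-17],[-0.25,0.01,-0.48],0],[[3,12,-18],[-0.3,0.012,-0.57],0],[[4.4,14,-19],[-0.35,0.014,-0.66],0],[[5.7,15.7,-19.8],[-0.38,0.016,-0.74],0],[[6.4,16.6,-20.2],[-0.4,0.017,-0.775],0],[[6.6,16.9,-20.3],[-0.41,0.017,-0.788],0],[[6.6,16.9,-20.3],[-0.41,0.017,-0.788],0],[[6.6,16.9,-20.3],[-0.41,0.017,-0.788],0]]'
python3 - <<'E'
from plan import *
snap("scene","s10",(300,90,460,220),5)
o,Rs=lipnow();show();print(telemetry.sense()["joint_pos"].round(0))
E
```

```text
time: 13.55
tool_pos: [422.4, 111.9, 241.0]
tcp_rot: [-179.9, 27.0, -140.0]
ft_force: [0.1, -0.4, -2.8]
finger_gap: 19.2
scoop org [494.1 171.6 162.3] lip [527.9 200.  175.2] rpy [ -0.1 -15.   39.9]
now [422.5 111.9 241.1] [-179.9   27.  -140. ] F [ 0.4 -0.5 -2.9] gap 19.2 t 13.6
[  -8.  -44.  131.   20.   75. -140.]
```

View pics/s10.png

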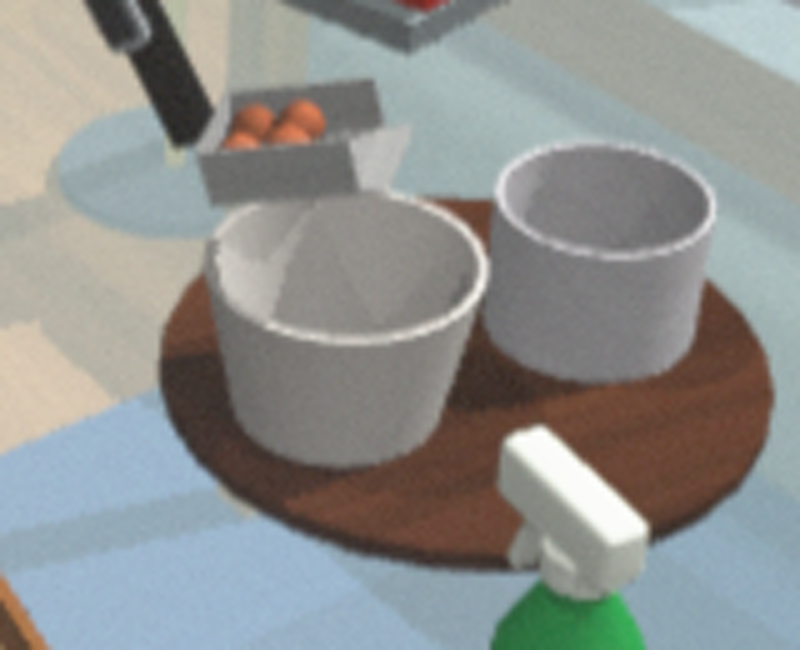

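```bash
cat > pour.py <<'E'
from plan import *
def run(c,yaw,seq):
    d=np.array([np.cos(np.radians(yaw)),np.sin(np.radians(yaw)),0]);c=np.array([*c,0.])
    for phi,off,z in seq:
        g,Rt=sc(lip=c+off*d+[0,0,z],yaw=yaw,phi=phi);a,b=rel(g,Rt);print(phi,off,z,a.round(2).tolist(),b.round(3).tolist())
if __name__=="__main__":
    lipnow()
    run((511,188),40,[(-9,20,155),(-3,20,140),(3,15,128),(8,10,120),(12,5,113),(16,0,108),(20,-5,104),(25,-10,99),(30,-15,95),(35,-18,92),(40,-20,89),(45,-20,87)])
E
python3 pour.py
```

```text
scoop org [494.1 171.6 162.3] lip [527.9 200.  175.2] rpy [ -0.1 -15.   39.9]
-9 20 155 [-0.35, 0.14, 0.87] [-0.002, 0.105, -0.001]
-3 20 140 [-1.07, 0.14, 1.44] [-0.002, 0.21, -0.001]
3 15 128 [-1.55, 0.14, 1.68] [-0.002, 0.315, -0.001]
8 10 120 [-2.02, 0.14, 1.78] [-0.002, 0.402, -0.001]
12 5 113 [-2.29, 0.14, 1.95] [-0.002, 0.472, -0.001]
16 0 108 [-2.67, 0.14, 2.02] [-0.002, 0.542, -0.001]
20 -5 104 [-3.11, 0.14, 2.07] [-0.002, 0.612, -0.001]
25 -10 99 [-3.76, 0.15, 2.29] [-0.002, 0.699, -0.001]
30 -15 95 [-4.46, 0.15, 2.54] [-0.002, 0.786, -0.001]
35 -18 92 [-5.36, 0.15, 2.9] [-0.002, 0.873, -0.002]
40 -20 89 [-6.33, 0.15, 3.43] [-0.002, 0.961, -0.002]
45 -20 87 [-7.49, 0.15, 4.07] [-0.002, 1.048, -0.002]
```

```bash
python3 -m inch '[[[-0.35,0.14,0.87],[0,0.105,0],0],[[-1.07,0.14,1.44],[0,0.21,0],0],[[-1.55,0.14,1.68],[0,0.315,0],0],[[-2.02,0.14,1.78],[0,0.402,0],0],[[-2.29,0.14,1.95],[0,0.472,0],0],[[-2.67,0.14,2.02],[0,0.542,0],0],[[-2.9,0.14,2.05],[0,0.577,0],0],[[-3.11,0.14,2.07],[0,0.612,0],0],[[-3.4,0.14,2.2],[0,0.655,0],0],[[-3.76,0.15,2.29],[0,0.699,0],0],[[-4.46,0.15,2.54],[0,0.786,0],0],[[-5.36,0.15,2.9],[0,0.873,0],0],[[-6.33,0.15,3.43],[0,0.961,0],0],[[-6.33,0.15,3.43],[0,0.961,0],0],[[-6.33,0.15,3.43],[0,0.961,0],0],[[-6.33,0.15,3.43],[0,0.961,0],0]]'
python3 - <<'E'
from plan import *
snap("scene","s11",(300,90,460,220),5)
o,Rs=lipnow();show()
E
```

```text
time: 15.2
tool_pos: [476.8, 159.6, 240.3]
tcp_rot: [-179.8, -27.8, -140.1]
ft_force: [-1.0, -0.3, -2.2]
finger_gap: 19.1
scoop org [468.7 152.3 119.2] lip [496.4 175.4  90.6] rpy [-0.2 39.8 39.8]
now [476.7 159.5 240.8] [-179.8  -27.8 -140.1] F [-0.1  0.1 -1.6] gap 19.4 t 15.25
```

View pics/s11.png

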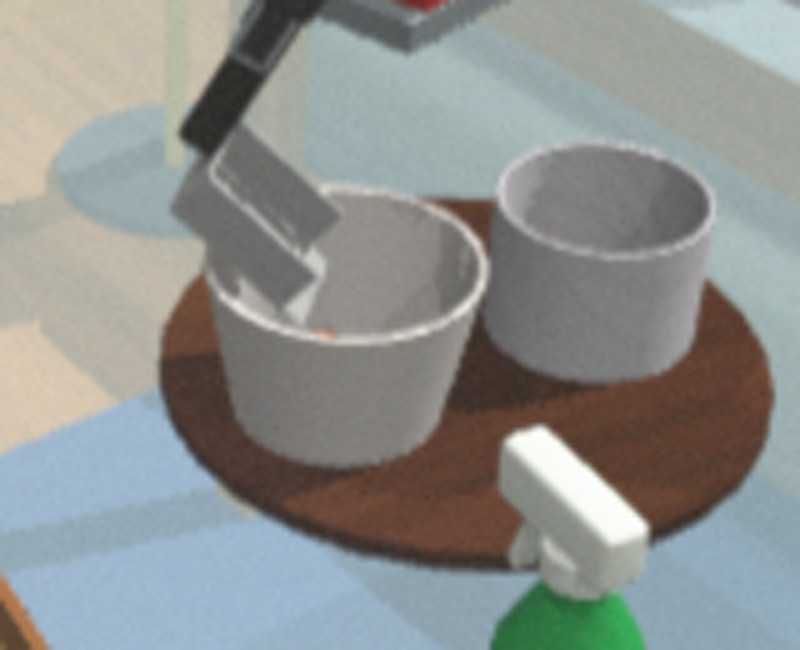

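```bash
python3 - <<'E'
from plan import *
p,Rc,s=state()
show((p+[0,0,90],Rc),sc(org=tray(-62,-39,110),yaw=TY),sc(org=tray(-62,-39,25),yaw=TY))
E
```

```text
now [476.7 159.5 240.8] [-179.8  -27.8 -140.1] F [-0.1  0.1 -1.6] gap 19.4 t 15.25
target [476.7 159.5 330.8] shift [4.2, -0.02, -7.96] turn [0.0, 0.0, 0.0]
target [ 419.1 -138.9  210.3] shift [19.41, -19.16, 13.75] turn [-0.127, -0.647, 0.896]
target [ 419.1 -138.9  125.3] shift [15.45, -19.14, 21.27] turn [-0.127, -0.647, 0.896]
```

```bash
python3 -m inch '[[[2,0,-4],[0,0,0],0],[[4.2,0,-8],[0,0,0],0],[[4.2,0,-8],[0,0,0],0],[[6,-2.3,-5.5],[-0.016,-0.08,0.11],0],[[8,-4.8,-2.5],[-0.032,-0.16,0.22],0],[[10,-7.2,0],[-0.048,-0.24,0.34],0],[[12,-9.6,3],[-0.064,-0.32,0.45],0],[[14,-12,5.5],[-0.08,-0.4,0.56],0],[[16,-14.4,8.5],[-0.096,-0.48,0.67],0],[[18,-16.8,11],[-0.11,-0.56,0.78],0],[[19.4,-19.1,13.7],[-0.127,-0.647,0.896],0],[[19.4,-19.1,13.7],[-0.127,-0.647,0.896],0],[[19.4,-19.1,13.7],[-0.127,-0.647,0.896],0],[[19.4,-19.1,13.7],[-0.127,-0.647,0.896],0],[[17.4,-19.1,17.5],[-0.127,-0.647,0.896],0],[[15.4,-19.1,21.3],[-0.127,-0.647,0.896],0],[[15.4,-19.1,21.3],[-0.127,-0.647,0.896],0],[[15.4,-19.1,21.3],[-0.127,-0.647,0.896],0],[[15.4,-19.1,21.3],[-0.127,-0.647,0.896],0]]'
python3 - <<'E'
from plan import *
snap("scene","s12",(205,120,405,280),4)
snap("top","t12",(160,150,420,290),3)
lipnow();show(sc(org=tray(-62,-39,25),yaw=TY))
E
```

```text
time: 17.15
tool_pos: [420.7, -138.2, 127.3]
tcp_rot: [-179.9, 12.1, 169.3]
ft_force: [0.1, -0.3, -2.3]
finger_gap: 19.2
scoop org [ 489.  -151.9   27. ] lip [ 534.2 -160.6   28.1] rpy [ -0.2  -0.1 -10.8]
now [ 420.6 -138.6  127.2] [-179.8   12.1  169.2] F [-0.4  0.1 -1.8] gap 19.0 t 17.25
target [ 419.1 -138.9  125.3] shift [0.17, -0.06, 0.16] turn [-0.002, 0.002, 0.002]
```

View pics/s12.png

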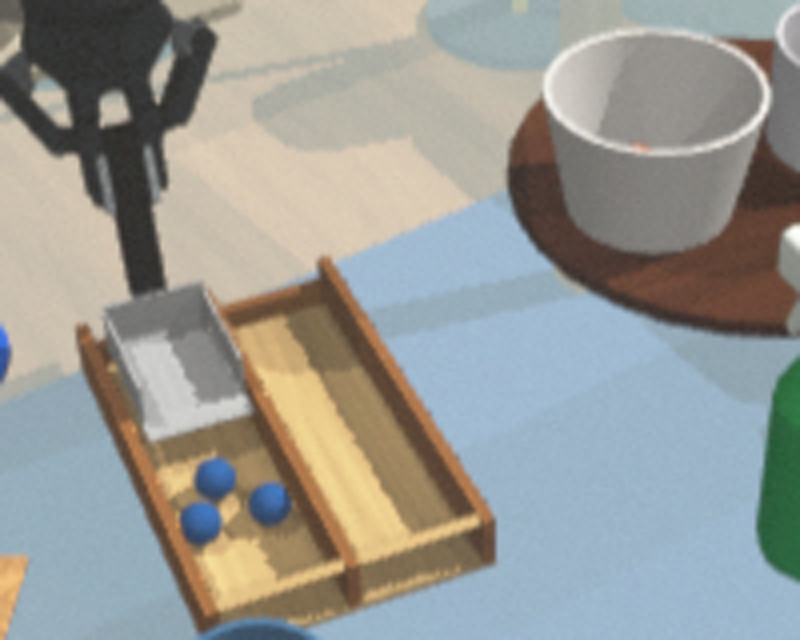

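View pics/t12.png

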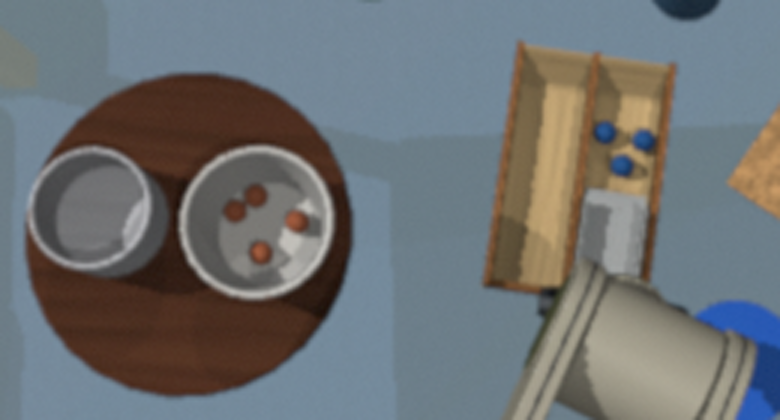

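```bash
python3 - <<'E'
from plan import *
def lane(n,l,r,L,M):
    P=[onz(n,*q,27)[:2] for q in (l,r)];print(n,[p.round(1) for p in P],(sum(P)/2).round(1))
    for p in P:
        for nm,(y6,yw) in(("M",L),("R",M)):
            t=np.tan(np.radians(yw));d=(p[1]-(y6+(p[0]-600)*t))*np.cos(np.radians(yw));print("  ",nm,round(d,1))
lane("scene",(268,222),(242.5,230),(-134,-11.2),(-215.1,-11.4))
lane("top",(354.3,212.7),(376,215.7),(-133.7,-10.6),(-210.6,-10.6))
E
```

```text
scene [array([ 539. , -127.5]), array([ 528.7, -188.2])] [ 533.8 -157.9]
   M -5.5
   R 73.8
   M -67.1
   R 12.2
top [array([ 540.4, -128.6]), array([ 528.6, -193.4])] [ 534.5 -161. ]
   M -5.9
   R 69.6
   M -71.8
   R 3.8
```

```bash
python3 -m inch '[[[0.2,0.05,1],[0,0,0],0],[[0.4,0.05,1.9],[0,0.002,0.002],0],[[0.5,0.05,2.05],[0,0.002,0.002],0],[[0.5,0.05,2.05],[0,0.002,0.002],0],[[0.5,0.05,2.05],[0,0.002,0.002],0]]'
python3 -m inch '[[[0.02,0,0.1],[0,0,0],0],[[0.04,0,0.2],[0,0,0],0],[[0.05,0,0.25],[0,0,0],0],[[0.05,0,0.25],[0,0,0],0],[[0.05,0,0.25],[0,0,0],0]]'
python3 - <<'E'
from plan import *
lipnow()
E
```

```text
time: 17.75
tool_pos: [418.7, -138.3, 103.6]
tcp_rot: [-179.9, 11.8, 169.0]
ft_force: [0.4, -2.1, 3.6]
finger_gap: 19.3
time: 18.25
tool_pos: [419.8, -138.6, 103.6]
tcp_rot: [-179.9, 12.0, 169.1]
ft_force: [-9.9, 3.5, 24.7]
finger_gap: 19.3
scoop org [ 488.  -152.1    3.2] lip [ 533.2 -160.9    4.2] rpy [ -0.1   0.  -11. ]
```

```bash
python3 -m inch '[[[-0.8,0,0.02],[0,0,0],0],[[-1.6,0,0.18],[0,0,0],0],[[-2.38,0,0.35],[0,0,0],0],[[-3.16,0,0.51],[0,0,0],0],[[-3.94,0,0.68],[0,0,0],0],[[-4.72,0,0.85],[0,0,0],0],[[-5.51,0,1.01],[0,0,0],0],[[-6.29,0,1.18],[0,0,0],0],[[-7.07,0,1.35],[0,0,0],0],[[-7.85,0,1.51],[0,0,0],0],[[-8.63,0,1.67],[0,0,0],0],[[-8.63,0,1.67],[0,0,0],0]]'
python3 - <<'E'
from plan import *
snap("scene","s13",(215,170,335,280),5)
lipnow();show()
E
```

```text
time: 19.45
tool_pos: [506.3, -155.1, 103.5]
tcp_rot: [-179.9, 11.9, 169.0]
ft_force: [0.2, -0.5, 9.5]
finger_gap: 19.1
scoop org [ 574.4 -168.6    3.1] lip [ 619.6 -177.4    4.1] rpy [ -0.1   0.  -11. ]
now [ 506.2 -155.1  103.5] [-179.9   12.   169. ] F [ 0.  -0.1 10.3] gap 19.2 t 19.5
```

View pics/s13.png

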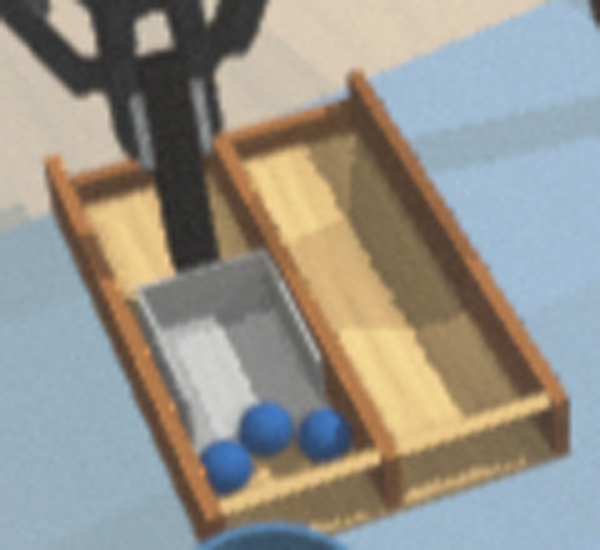

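```bash
python3 -m inch '[[[-0.39,0,0.083],[0,0,0],0],[[-0.78,0,0.166],[0,0,0],0],[[-1.17,0,0.25],[0,0,0],0],[[-1.56,0,0.332],[0,0,0],0],[[-1.8,0,0.38],[0,0,0],0],[[-2.05,0,0.435],[0,0,0],0],[[-2.15,0,0.455],[0,0,0],0]]'
python3 - <<'E'
from plan import *
snap("scene","s14",(215,170,335,280),5)
show()
E
python3 climb.py 16 6.5 5
```

```text
time: 20.2
tool_pos: [527.0, -159.2, 103.7]
tcp_rot: [-179.9, 11.9, 169.0]
ft_force: [-11.3, 2.8, 22.7]
finger_gap: 19.2
now [ 526.9 -159.2  103.7] [-179.9   11.9  169. ] F [-8.9  3.  17.4] gap 19.0 t 20.25
scoop org [ 595.  -172.6    3.2] lip [ 640.1 -181.3    4.1] rpy [ -0.1   0.1 -11. ]
3.2 -1.2 [0.03, -0.04, 0.02] [-0.002, -0.023, -0.001]
6.4 -2.5 [0.05, -0.04, 0.05] [-0.002, -0.046, -0.001]
9.6 -3.8 [0.06, -0.04, 0.08] [-0.002, -0.07, -0.001]
12.8 -5.2 [0.08, -0.04, 0.12] [-0.002, -0.093, -0.001]
16.0 -6.5 [0.08, -0.04, 0.16] [-0.002, -0.116, -0.001]
```

View pics/s14.png

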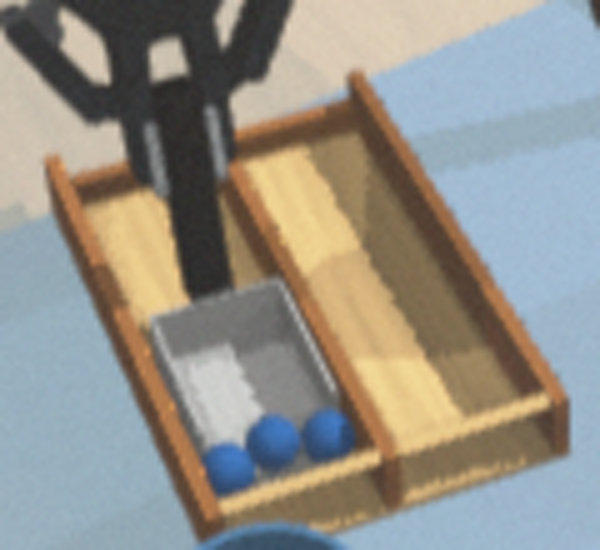

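```bash
python3 -m inch '[[[-0.1,0,-0.09],[0,-0.017,0],0],[[-0.07,0,-0.05],[0,-0.034,0],0],[[-0.04,0,-0.02],[0,-0.05,0],0],[[0.0,0,0.02],[0,-0.066,0],0],[[0.02,0,0.06],[0,-0.082,0],0],[[0.04,0,0.1],[0,-0.098,0],0],[[0.06,0,0.15],[0,-0.114,0],0],[[0.06,0,0.15],[0,-0.114,0],0]]'
python3 - <<'E'
from plan import *
snap("scene","s15",(215,170,335,280),5)
show()
E
python3 climb.py 20 16 6
```

```text
time: 21.05
tool_pos: [525.1, -158.5, 99.8]
tcp_rot: [-179.9, 18.3, 169.0]
ft_force: [-2.9, -0.2, 2.9]
finger_gap: 19.1
now [ 525.2 -158.5   99.8] [-179.9   18.2  169. ] F [-3.3  1.4  5.2] gap 19.0 t 21.1
scoop org [ 603.8 -173.9    7.7] lip [ 648.6 -182.6   13.7] rpy [ -0.1  -6.2 -11. ]
3.3 -7.9 [0.06, -0.03, 0.09] [-0.002, -0.028, -0.001]
6.7 -9.5 [0.11, -0.03, 0.19] [-0.002, -0.057, -0.001]
10.0 -11.1 [0.15, -0.03, 0.3] [-0.002, -0.085, -0.001]
13.3 -12.7 [0.18, -0.03, 0.42] [-0.002, -0.114, -0.001]
16.7 -14.4 [0.2, -0.03, 0.55] [-0.002, -0.142, -0.001]
20.0 -16.0 [0.22, -0.03, 0.69] [-0.002, -0.17, -0.001]
```

View pics/s15.png

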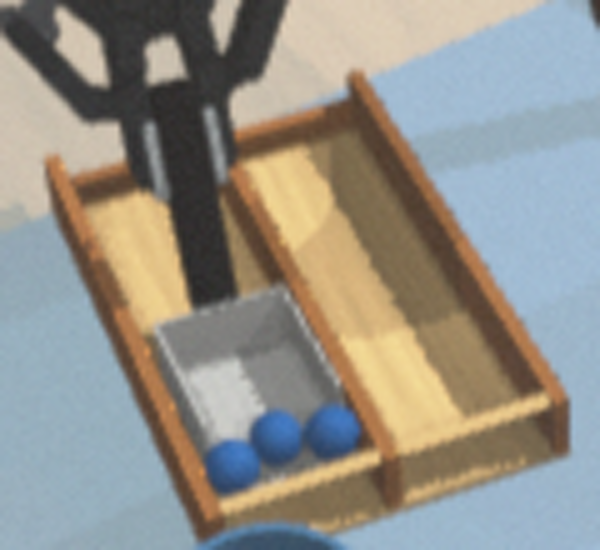

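```bash
python3 -m inch '[[[0.0,0,0.05],[0,-0.014,0],0],[[0.02,0,0.1],[0,-0.028,0],0],[[0.04,0,0.15],[0,-0.042,0],0],[[0.06,0,0.2],[0,-0.056,0],0],[[0.08,0,0.26],[0,-0.07,0],0],[[0.1,0,0.31],[0,-0.084,0],0],[[0.12,0,0.37],[0,-0.099,0],0],[[0.13,0,0.43],[0,-0.113,0],0],[[0.14,0,0.55],[0,-0.141,0],0],[[0.15,0,0.69],[0,-0.169,0],0],[[0.15,0,0.69],[0,-0.169,0],0]]'
python3 - <<'E'
from plan import *
snap("scene","s16",(215,170,335,280),5)
o,Rs=lipnow();show()
E
```

```text
time: 22.2
tool_pos: [525.5, -158.4, 91.9]
tcp_rot: [-179.9, 27.9, 169.0]
ft_force: [-1.0, 0.1, 0.1]
finger_gap: 18.9
scoop org [ 618.2 -176.5   14.6] lip [ 661.4 -184.8   28.2] rpy [ -0.  -15.9 -11. ]
now [ 525.6 -158.4   92. ] [-179.9   27.9  169. ] F [-0.6  0.6 -1. ] gap 19.4 t 22.25
```

View pics/s16.png

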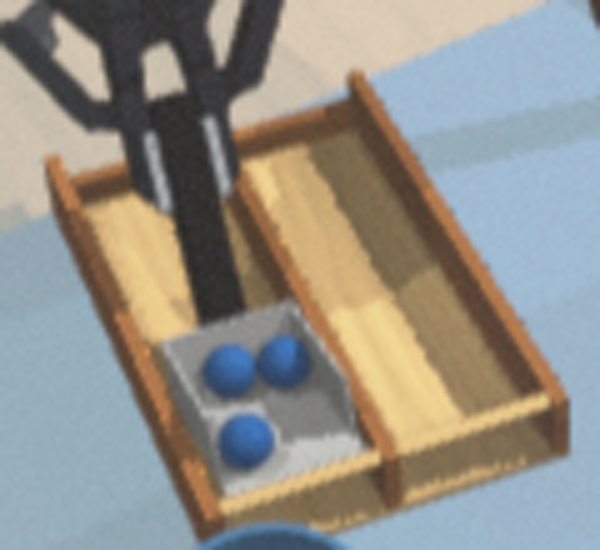

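```bash
python3 -m inch '[[[0,0,0],[0,0,0],0],[[0,0,0],[0,0,0],0],[[0,0,0],[0,0,0],0]]'
python3 - <<'E'
from plan import *
snap("scene","s17",(215,170,335,280),5)
E
```

```text
time: 22.55
tool_pos: [525.8, -158.4, 92.3]
tcp_rot: [-179.9, 27.8, 169.1]
ft_force: [-5.4, -0.1, -0.5]
finger_gap: 18.6
```

View pics/s17.png

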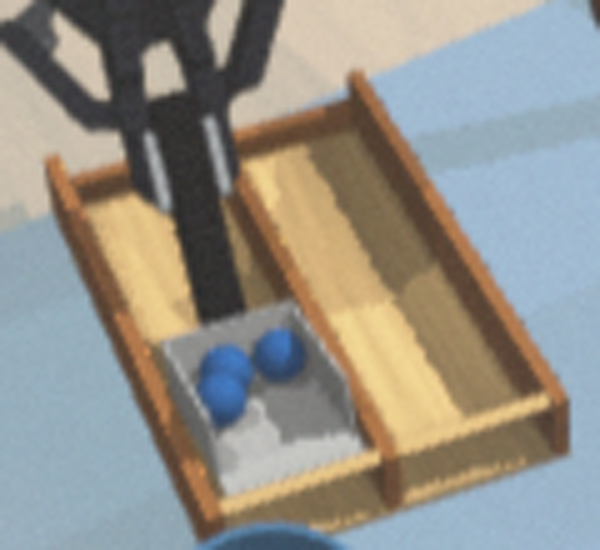

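```bash
python3 - <<'E'
from plan import *
p,Rc,s=state()
c=np.array([531,347,0.]);yaw=33;d=np.array([np.cos(np.radians(yaw)),np.sin(np.radians(yaw)),0])
show((p+[0,0,150],Rc),sc(lip=c+15*d+[0,0,170],yaw=yaw,phi=-15))
E
```

```text
now [ 525.8 -158.4   92.3] [-179.9   27.8  169.1] F [-6.2  0.2 -0.4] gap 19.3 t 22.6
target [ 525.8 -158.4  242.3] shift [-7.01, -0.01, -13.26] turn [0.0, 0.0, 0.0]
target [428.4 280.4 236. ] shift [9.1, 41.21, -21.11] turn [-0.354, 0.014, -0.681]
```

```bash
python3 -m inch '[[[-0.7,0,-1.3],[0,0,0],0],[[-2,0,-3.8],[0,0,0],0],[[-3.5,0,-6.6],[0,0,0],0],[[-5,0,-9.4],[0,0,0],0],[[-6.3,0,-12],[0,0,0],0],[[-6.8,0.5,-13.2],[0,0,0],0],[[-6,2.5,-13.8],[-0.01,0,-0.02],0],[[-4.8,5.5,-14.5],[-0.04,0.001,-0.07],0],[[-3.4,9,-15.2],[-0.07,0.003,-0.14],0],[[-2,12.7,-15.9],[-0.1,0.004,-0.2],0],[[-0.6,16.4,-16.5],[-0.13,0.005,-0.26],0],[[0.8,20.1,-17.2],[-0.165,0.006,-0.32],0],[[2.2,23.8,-17.9],[-0.2,0.008,-0.39],0],[[3.6,27.5,-18.6],[-0.23,0.009,-0.45],0],[[5,31,-19.3],[-0.26,0.01,-0.51],0],[[6.4,34.5,-19.9],[-0.29,0.011,-0.57],0],[[7.6,37.5,-20.4],[-0.32,0.013,-0.62],0],[[8.5,39.8,-20.8],[-0.34,0.014,-0.66],0],[[9,41,-21.1],[-0.354,0.014,-0.681],0],[[9.1,41.2,-21.1],[-0.354,0.014,-0.681],0]]'
python3 -m inch '[[[0,0,0],[0,0,0],0],[[0,0,0],[0,0,0],0],[[0,0,0],[0,0,0],0]]'
python3 - <<'E'
from plan import *
snap("scene","s18",(320,60,480,200),5)
lipnow()
import pour
# rim clearance: 54+off behind lip
pour.run((531,347),33,[(-9,15,150),(-3,15,133),(3,10,120),(8,6,113),(12,3,107),(16,0,102),(20,-4,98),(25,-8,93),(30,-12,88),(35,-15,84),(40,-17,81)])
for phi,off,z in [(8,6,113),(12,3,107),(16,0,102),(20,-4,98),(25,-8,93),(30,-12,88),(35,-15,84),(40,-17,81)]: print(phi,z+(54+off)*np.tan(np.radians(phi))-102,end=" ")
E
```

```text
time: 24.6
tool_pos: [428.1, 281.0, 235.3]
tcp_rot: [-179.9, 27.0, -146.8]
ft_force: [0.3, -0.1, -3.1]
finger_gap: 19.2
time: 24.9
tool_pos: [429.3, 279.2, 236.3]
tcp_rot: [-179.9, 27.1, -147.0]
ft_force: [-0.1, 1.0, -2.2]
finger_gap: 18.7
scoop org [507.7 329.8 157.6] lip [544.8 353.8 170.5] rpy [ -0.1 -15.1  32.9]
-9 15 150 [-0.37, 0.14, 0.91] [-0.003, 0.106, -0.001]
-3 15 133 [-1.01, 0.15, 1.67] [-0.003, 0.211, -0.001]
3 10 120 [-1.45, 0.15, 1.99] [-0.003, 0.315, -0.001]
8 6 113 [-2.04, 0.15, 2.05] [-0.003, 0.403, -0.001]
12 3 107 [-2.54, 0.15, 2.22] [-0.003, 0.472, -0.001]
16 0 102 [-3.1, 0.15, 2.38] [-0.002, 0.542, -0.001]
20 -4 98 [-3.62, 0.15, 2.47] [-0.002, 0.612, -0.001]
25 -8 93 [-4.37, 0.15, 2.74] [-0.002, 0.699, -0.001]
30 -12 88 [-5.11, 0.15, 3.12] [-0.002, 0.786, -0.002]
35 -15 84 [-5.97, 0.15, 3.58] [-0.002, 0.874, -0.002]
40 -17 81 [-6.94, 0.16, 4.11] [-0.002, 0.961, -0.002]
8 19.43245008214349 12 17.11572401519126 16 15.484250830975625 20 14.198511713310126 25 12.450152275129938 30 10.248711305964278 35 9.308093990178676 40 10.046686353559352
```

View pics/s18.png

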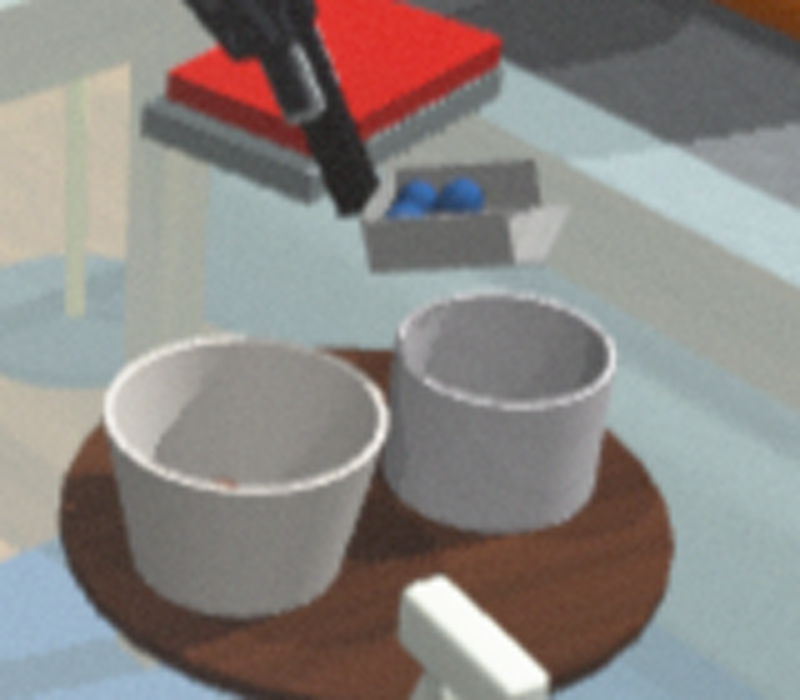

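```bash
python3 -m inch '[[[-0.37,0.14,0.91],[0,0.105,0],0],[[-1.01,0.15,1.67],[0,0.21,0],0],[[-1.45,0.15,1.99],[0,0.315,0],0],[[-2.04,0.15,2.05],[0,0.402,0],0],[[-2.54,0.15,2.22],[0,0.472,0],0],[[-3.1,0.15,2.38],[0,0.542,0],0],[[-3.35,0.15,2.42],[0,0.577,0],0],[[-3.62,0.15,2.47],[0,0.612,0],0],[[-4,0.15,2.6],[0,0.655,0],0],[[-4.37,0.15,2.74],[0,0.699,0],0],[[-5.11,0.15,3.12],[0,0.786,0],0],[[-5.97,0.15,3.58],[0,0.873,0],0],[[-6.94,0.15,4.11],[0,0.961,0],0],[[-6.94,0.15,4.11],[0,0.961,0],0],[[-6.94,0.15,4.11],[0,0.961,0],0],[[-6.94,0.15,4.11],[0,0.961,0],0]]'
python3 - <<'E'
from plan import *
snap("scene","s19",(320,60,480,200),5)
lipnow()
p,Rc,s=state()
show((p+[0,0,90],Rc),sc(org=(571,-359,120),yaw=-30),sc(org=(571,-359,20),yaw=-30))
E
```

```text
time: 26.55
tool_pos: [495.9, 325.0, 232.2]
tcp_rot: [-179.9, -27.9, -147.1]
ft_force: [-0.5, -1.1, -2.2]
finger_gap: 19.0
scoop org [486.9 318.9 111.3] lip [517.1 338.5  82.6] rpy [-0.1 39.8 32.9]
now [495.8 325.  232.9] [-179.9  -27.8 -147.1] F [ 0.3 -0.2 -1.9] gap 19.1 t 26.6
target [495.8 325.  322.9] shift [4.2, -0.02, -7.96] turn [0.0, 0.0, 0.0]
target [ 510.7 -324.2  220.3] shift [29.5, -55.28, 17.11] turn [-0.156, -0.621, 1.109]
target [ 510.7 -324.2  120.3] shift [24.84, -55.26, 25.95] turn [-0.156, -0.621, 1.109]
```

View pics/s19.png

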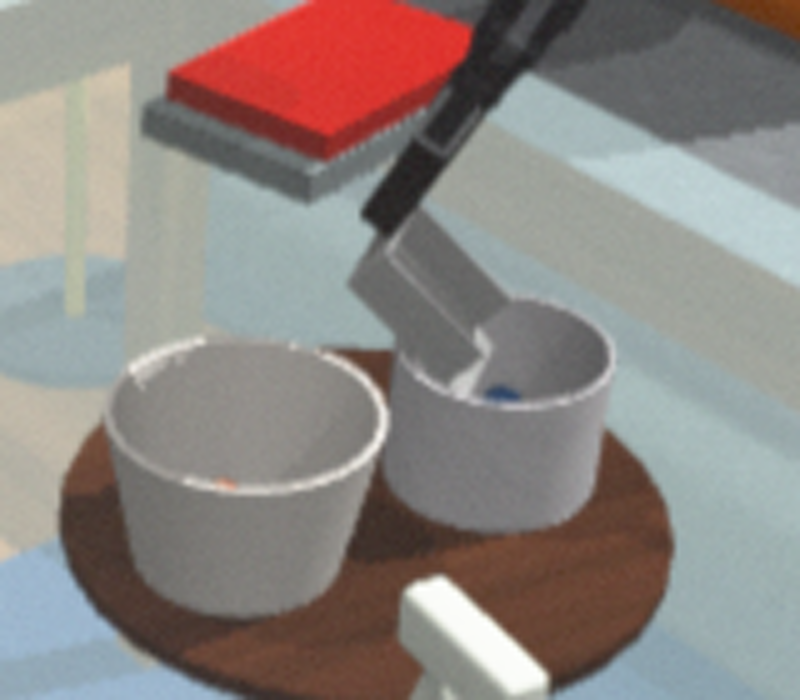

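```bash
python3 -m inch '[[[2,0,-4],[0,0,0],0],[[4.2,0,-8],[0,0,0],0],[[4.2,0,-8],[0,0,0],0],[[6,-4,-6.2],[-0.01,-0.05,0.09],0],[[8,-8,-4.5],[-0.022,-0.1,0.17],0],[[10,-12,-2.5],[-0.034,-0.14,0.25],0],[[12,-16,-0.7],[-0.045,-0.19,0.34],0],[[13.8,-20,1.2],[-0.056,-0.23,0.42],0],[[15.5,-24,3],[-0.067,-0.28,0.5],0],[[17.3,-28,4.8],[-0.079,-0.33,0.58],0],[[19,-32,6.6],[-0.09,-0.37,0.66],0],[[21,-36,8.5],[-0.1,-0.42,0.74],0],[[23,-40,10.3],[-0.112,-0.46,0.82],0],[[24.8,-44,12],[-0.124,-0.51,0.9],0],[[26.5,-48,14],[-0.135,-0.55,0.98],0],[[28,-52,15.7],[-0.146,-0.59,1.05],0],[[29.5,-55.3,17.1],[-0.156,-0.621,1.109],0],[[29.5,-55.3,17.1],[-0.156,-0.621,1.109],0],[[29.5,-55.3,17.1],[-0.156,-0.621,1.109],0],[[29.5,-55.3,17.1],[-0.156,-0.621,1.109],0]]'
python3 - <<'E'
from plan import *
im=snap("scene","s20",(120,120,460,320),2.3)
snap("top","t20",(160,150,420,290),3)
lipnow();show(sc(org=(571,-359,20),yaw=-35))
E
```

```text
time: 28.6
tool_pos: [510.9, -323.3, 220.9]
tcp_rot: [-179.8, 12.0, 150.1]
ft_force: [-0.1, -0.1, -1.4]
finger_gap: 19.4
scoop org [ 571.4 -358.   120.3] lip [ 611.3 -380.9  121.3] rpy [ -0.2   0.  -29.9]
now [ 511.3 -323.   220.7] [-179.8   12.   150.1] F [ 0.2 -0.5 -1.1] gap 19.6 t 28.7
target [ 514.  -319.1  120.3] shift [2.05, 0.51, 9.83] turn [0.015, -0.001, 0.088]
```

View pics/s20.png

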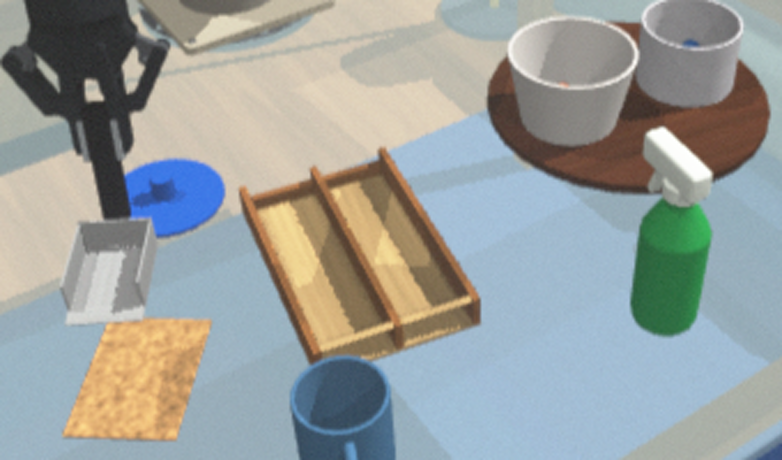

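View pics/t20.png

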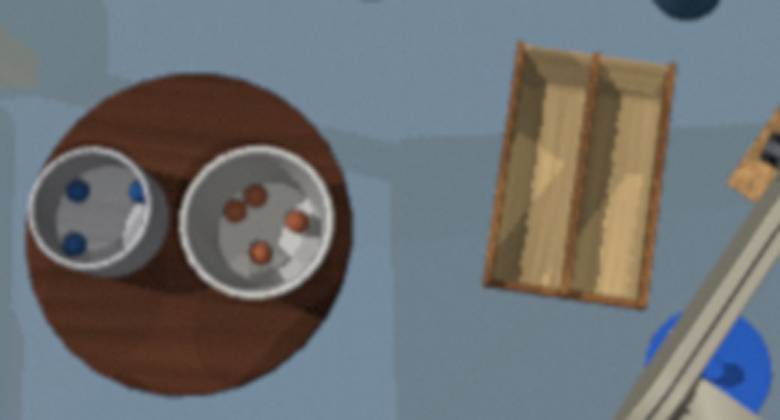

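```bash
python3 - <<'E'
from plan import *
n="scene";im=cv2.imread("raw_scene.png");hsv=cv2.cvtColor(im,cv2.COLOR_BGR2HSV)
m=cv2.inRange(hsv,(8,110,110),(20,255,255));x0,y0,x1,y1=(140,250,218,318)
q=np.zeros_like(m);q[y0:y1,x0:x1]=m[y0:y1,x0:x1]
h=cv2.convexHull(cv2.findNonZero(q))[:,0];W=np.array([onz(n,*p,4)[:2] for p in h]).astype(np.float32);print(cv2.minAreaRect(W))
# scoop lip seen now vs TCP
f=lambda x,y:(120+x/2.3,120+y/2.3)
print(onz(n,*f(65,324),121)[:2],onz(n,*f(144,318),121)[:2],onz(n,*f(104.5,321),121)[:2])
E
```

```text
((573.3062744140625, -359.2178039550781), (97.6031494140625, 137.06906127929688), 52.464561462402344)
[ 595.31879447 -407.65368503] [ 626.12897524 -352.65695025] [ 610.68709149 -380.22099447]
```

```bash
python3 -m inch '[[[0.8,0.5,3.5],[0.007,0,0.044],0],[[1.6,0.5,7.5],[0.015,0,0.088],0],[[2.05,0.5,9.8],[0.015,0,0.088],0],[[2.05,0.5,9.8],[0.015,0,0.088],0],[[2.05,0.5,9.8],[0.015,0,0.088],0],[[2.05,0.5,9.8],[0.015,0,0.088],0]]'
python3 - <<'E'
from plan import *
lipnow();show(sc(org=(571.5,-358.5,3.5),yaw=-35))
E
```

```text
time: 29.3
tool_pos: [515.0, -320.9, 122.6]
tcp_rot: [180.0, 12.1, 144.9]
ft_force: [-0.0, -0.5, -1.1]
finger_gap: 19.1
scoop org [ 572.1 -361.    22.4] lip [ 609.8 -387.4   23.5] rpy [  0.   -0.1 -35.1]
now [ 515.  -320.9  122.6] [180.   12.1 144.9] F [-0.  -0.5 -1.1] gap 19.1 t 29.3
target [ 514.5 -318.6  103.8] shift [0.56, 0.16, 1.8] turn [-0.0, 0.002, -0.001]
```

```bash
python3 -m inch '[[[0.2,0.16,0.6],[0,0,0],0],[[0.4,0.16,1.2],[0,0.002,0],0],[[0.56,0.16,1.65],[0,0.002,0],0],[[0.57,0.16,1.8],[0,0.002,0],0],[[0.57,0.16,1.8],[0,0.002,0],0],[[0.57,0.16,1.8],[0,0.002,0],0]]'
python3 - <<'E'
from plan import *
lipnow();show(sc(org=(571.5,-358.5,3),yaw=-35))
E
```

```text
time: 29.9
tool_pos: [513.8, -318.5, 102.7]
tcp_rot: [180.0, 11.9, 144.9]
ft_force: [-2.8, 3.2, 8.3]
finger_gap: 19.2
scoop org [ 570.6 -358.5    2.3] lip [ 608.3 -385.     3.3] rpy [  0.    0.1 -35.1]
now [ 513.8 -318.5  102.7] [180.   11.9 144.9] F [-2.8  3.2  8.3] gap 19.2 t 29.9
target [ 514.5 -318.6  103.3] shift [-0.07, 0.04, -0.05] turn [-0.0, -0.001, -0.002]
```

```bash
python3 -m inch '[[[0,0,-0.05],[0,0,0],0.3],[[0,0,-0.05],[0,0,0],0.4],[[0,0,-0.05],[0,0,0],0.7],[[0,0,-0.05],[0,0,0],1],[[0,0,-0.05],[0,0,0],1],[[0,0,-0.05],[0,0,0],1],[[0,0,-0.05],[0,0,0],1],[[0,0,-0.05],[0,0,0],1],[[0,0,-0.05],[0,0,0],1]]' 
python3 - <<'E'
from plan import *
show()
E
```

```text
time: 30.8
tool_pos: [512.7, -317.8, 101.4]
tcp_rot: [180.0, 11.8, 144.9]
ft_force: [-0.3, -0.4, -0.4]
finger_gap: 85.4
now [ 512.7 -317.8  101.4] [180.   11.8 144.9] F [-0.3 -0.4 -0.4] gap 85.4 t 30.8
```

Withdraw along the handle, then look at scoop and lid.

```bash
python3 -m inch '[[[0,0,-1.5],[0,0,0],1],[[0,0,-4],[0,0,0],1],[[0,0,-8],[0,0,0],1],[[0,0,-12],[0,0,0],1],[[0,0,-12],[0,0,0],1],[[3,6,-16],[0,0,0],1],[[5,12,-17],[0,0,0],1],[[5,16,-17],[0,0,0],1],[[5,20,-17],[0,0,0],1],[[5,20,-17],[0,0,0],1],[[5,20,-17],[0,0,0],1]]' 
python3 - <<'E'
from plan import *
show()
snap("scene","s21",(130,160,270,320),3.7)
snap("top","t21",(330,150,470,300),4)
E
```

```text
time: 31.9
tool_pos: [560.3, -103.4, 258.7]
tcp_rot: [179.9, 11.8, 145.1]
ft_force: [-0.5, -0.6, 0.0]
finger_gap: 85.4
now [ 560.3 -103.4  258.7] [179.9  11.8 145.1] F [-0.5 -0.6  0. ] gap 85.4 t 31.9
```

View pics/s21.png

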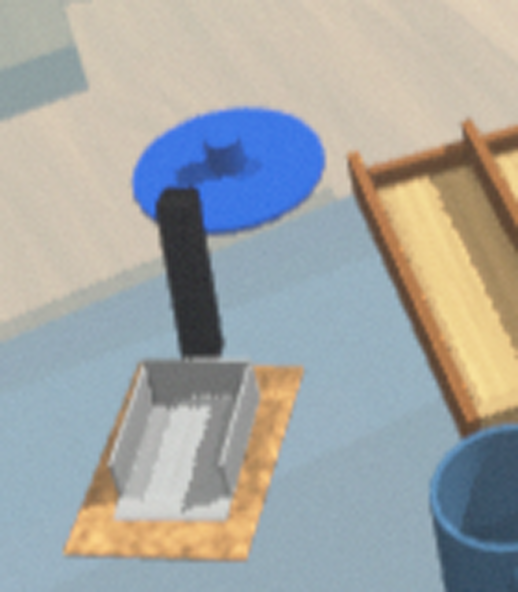

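View pics/t21.png

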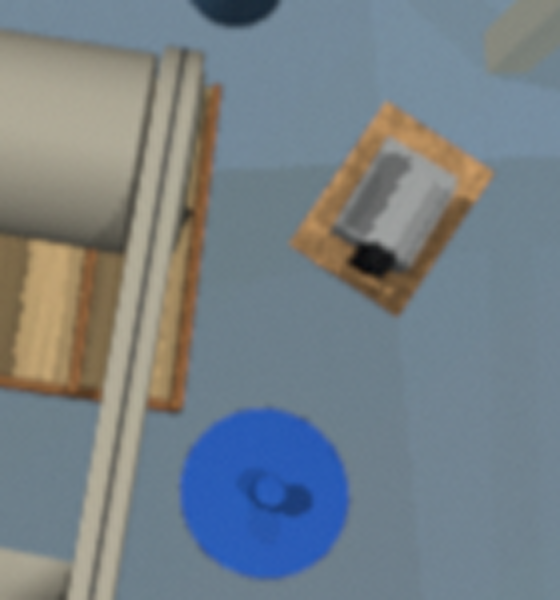

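```bash
cat > lid.py <<'E'
from circ import *
from plan import *
def lidpos(z=12):
    out=[]
    for n in("top","scene"):
        im=cv2.imread(f"raw_{n}.png");hsv=cv2.cvtColor(im,cv2.COLOR_BGR2HSV)
        m=cv2.inRange(hsv,(105,170,90),(120,255,255));cs,_=cv2.findContours(m,0,2);c=cv2.convexHull(max(cs,key=cv2.contourArea))
        W=np.array([onz(n,*p[0],z)[:2] for p in c]);print(n,"lid disc",fitc(W).round(1),len(c),"px",c[:,0].mean(0).round(0))
if __name__=="__main__":
    lidpos()
E
python3 lid.py; python3 - <<'E'
from plan import *
print(onz("scene",190.5,198.6,38).round(1),onz("top",397.5,272.5,38).round(1),two((190.5,198.6),(397.5,272.5)))
im=cv2.imread("raw_scene.png");save(im,"k_s",(160,185,225,230),8)
im=cv2.imread("raw_top.png");save(im,"k_t",(372,248,422,298),8)
E
```

```text
top lid disc [ 357.4 -242.6   60.3] 25 px [399. 273.]
scene lid disc [ 361.5 -244.    60.3] 25 px [192. 204.]
[ 368.7 -244.3   38. ] [ 357.1 -244.    38. ] (array([ 358.04415696, -243.43327886,   30.15894618]), np.float64(3.882604741109329))
```

View pics/k_s.png

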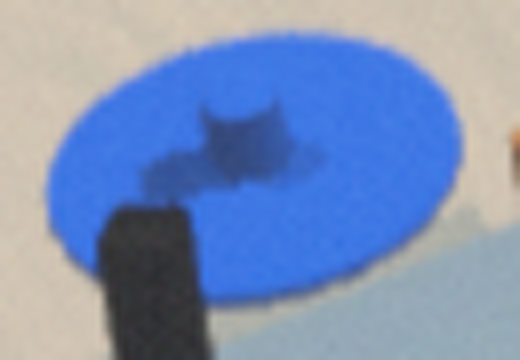

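View pics/k_t.png

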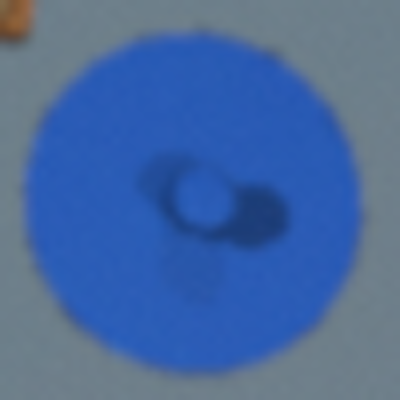

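```bash
python3 - <<'E'
from plan import *
show(down((358.5,-243.5,150),150),down((358.5,-243.5,36),150))
E
```

```text
now [ 559.2 -106.   258.1] [-180.    11.8  145. ] F [ 0.5  0.1 -0.1] gap 85.2 t 32.0
target [ 358.5 -243.5  150. ] shift [10.57, -22.78, 8.84] turn [-0.009, 0.206, -0.088]
target [ 358.5 -243.5   36. ] shift [12.9, -22.78, 20.0] turn [-0.009, 0.206, -0.088]
```

```bash
python3 -m inch '[[[5,-10,2],[0,0.1,-0.04],1],[[10.6,-22.8,8.8],[-0.009,0.206,-0.088],1],[[10.6,-22.8,8.8],[-0.009,0.206,-0.088],1],[[10.6,-22.8,8.8],[-0.009,0.206,-0.088],1],[[10.6,-22.8,8.8],[-0.009,0.206,-0.088],1],[[10.6,-22.8,8.8],[-0.009,0.206,-0.088],1],[[10.6,-22.8,8.8],[-0.009,0.206,-0.088],1],[[10.6,-22.8,8.8],[-0.009,0.206,-0.088],1],[[10.6,-22.8,8.8],[-0.009,0.206,-0.088],1],[[10.6,-22.8,8.8],[-0.009,0.206,-0.088],1],[[10.6,-22.8,8.8],[-0.009,0.206,-0.088],1]]' 
python3 - <<'E'
from plan import *
show(down((358.5,-243.5,60),150),down((358.5,-243.5,36),150))
snap("scene","s22",(130,130,270,320),3)
E
```

```text
time: 33.1
tool_pos: [358.8, -243.0, 150.4]
tcp_rot: [180.0, 0.0, 150.0]
ft_force: [-1.2, 0.4, -0.4]
finger_gap: 85.6
now [ 358.8 -243.   150.4] [180.   0. 150.] F [-1.2  0.4 -0.4] gap 85.6 t 33.1
target [ 358.5 -243.5   60. ] shift [0.0, -0.06, 9.04] turn [0.0, 0.0, 0.0]
target [ 358.5 -243.5   36. ] shift [0.0, -0.06, 11.44] turn [0.0, 0.0, 0.0]
```

View pics/s22.png

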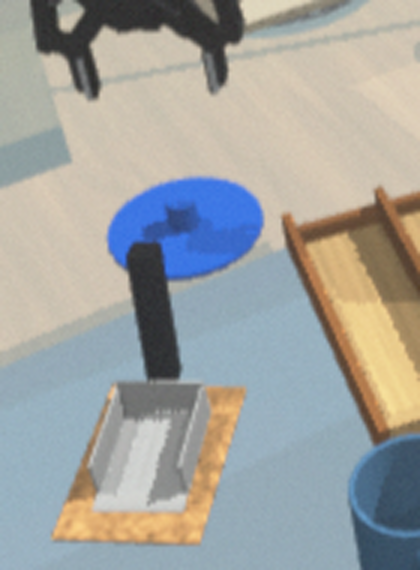

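```bash
python3 -m inch '[[[0,-0.05,4.5],[0,0,0],1],[[0,-0.05,8.5],[0,0,0],1],[[0,-0.05,9],[0,0,0],1],[[0,-0.05,9],[0,0,0],1],[[0,-0.05,9],[0,0,0],1]]' 
python3 - <<'E'
from plan import *
show(down((358.5,-243.5,36),150))
snap("scene","s23",(150,160,240,260),6)
p,Rc,s=state();print(proj("scene",p+Rc.apply([0,0,6])))
E
```

```text
time: 33.65
tool_pos: [358.9, -244.4, 61.8]
tcp_rot: [-180.0, 0.1, 150.0]
ft_force: [1.3, 0.4, -0.3]
finger_gap: 85.4
now [ 358.9 -244.4   61.8] [-1.8e+02  1.0e-01  1.5e+02] F [ 1.3  0.4 -0.3] gap 85.4 t 33.65
target [ 358.5 -243.5   36. ] shift [0.09, 0.06, 2.58] turn [-0.0, 0.002, -0.001]
[187.33415111 190.81140133]
```

View pics/s23.png

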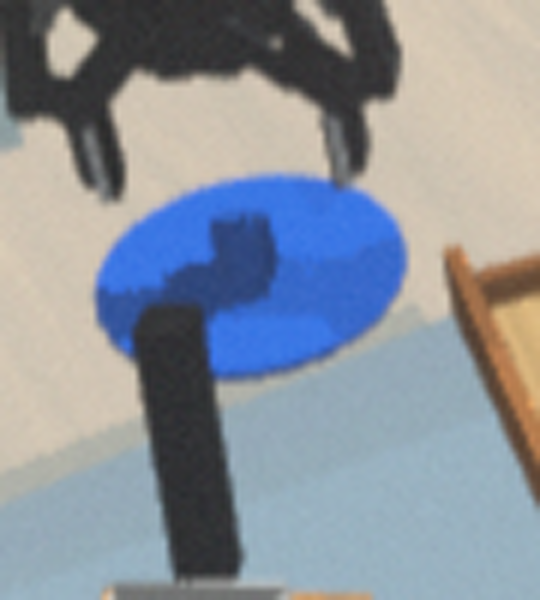

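```bash
python3 - <<'E'
from plan import *
print(proj("scene",(358.5,-243.5,38)),proj("scene",(358.5,-243.5,12)),proj("top",(358.5,-243.5,38)))
E
python3 -m inch '[[[0,0.3,1],[0,0,0],1],[[0,0.3,2],[0,0,0],1],[[0.05,0.3,2.6],[0,0,0],1],[[0.05,0.3,2.6],[0,0,0],1],[[0.05,0.3,2.6],[0,0,0],1]]' 
python3 - <<'E'
from plan import *
show()
snap("scene","s24",(150,160,240,260),6)
E
```

```text
[189.13128539 196.28080043] [191.08496134 204.38124667] [397.29549129 272.02649487]
time: 34.2
tool_pos: [358.4, -240.6, 33.5]
tcp_rot: [180.0, -0.1, 149.9]
ft_force: [0.3, -0.8, 0.3]
finger_gap: 85.2
now [ 358.4 -240.6   33.5] [ 1.800e+02 -1.000e-01  1.499e+02] F [ 0.3 -0.8  0.3] gap 85.2 t 34.2
```

View pics/s24.png

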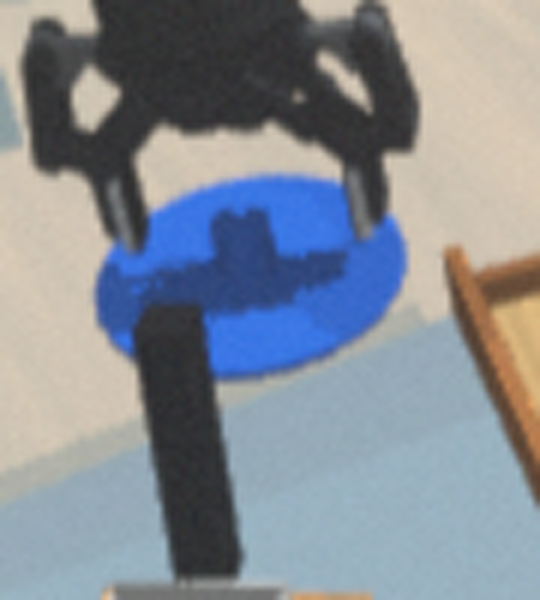

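```bash
python3 -m inch '[[[0,0,-0.15],[0,0,0],0.7],[[0,0,-0.15],[0,0,0],0.5],[[0,0,-0.15],[0,0,0],0.35],[[0,0,-0.15],[0,0,0],0.2],[[0,0,-0.15],[0,0,0],0],[[0,0,-0.15],[0,0,0],0],[[0,0,-0.15],[0,0,0],0],[[0,0,-0.15],[0,0,0],0],[[0,0,-0.15],[0,0,0],0],[[0,0,-0.15],[0,0,0],0]]' 60
python3 - <<'E'
from plan import *
show()
snap("scene","s25",(150,160,240,260),6)
E
```

```text
time: 35.25
tool_pos: [359.0, -241.1, 35.8]
tcp_rot: [180.0, 0.0, 149.9]
ft_force: [-0.9, 1.3, 5.6]
finger_gap: 21.9
now [ 359.  -241.1   35.8] [180.    0.  149.9] F [-0.9  1.3  5.6] gap 21.9 t 35.25
```

View pics/s25.png

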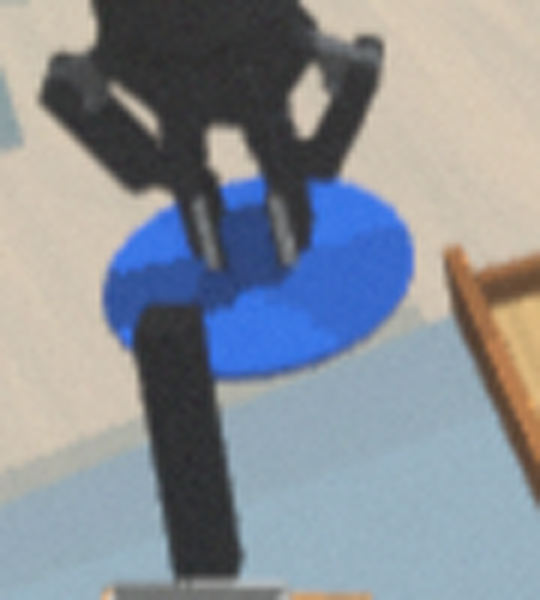

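```bash
python3 -m inch '[[[0,0,-1],[0,0,0],0],[[0,0,-2.5],[0,0,0],0],[[0,0,-4],[0,0,0],0],[[0,0,-4],[0,0,0],0],[[0,0,-4],[0,0,0],0]]'
python3 - <<'E'
from plan import *
show()
snap("scene","s26",(150,140,240,240),6)
snap("top","t26",(350,230,450,320),6)
E
```

```text
time: 35.8
tool_pos: [358.9, -240.9, 75.4]
tcp_rot: [180.0, 0.0, 149.9]
ft_force: [0.6, -1.1, -1.5]
finger_gap: 21.9
now [ 358.9 -240.9   75.4] [180.    0.  149.9] F [ 0.6 -1.1 -1.5] gap 21.9 t 35.8
```

View pics/s26.png

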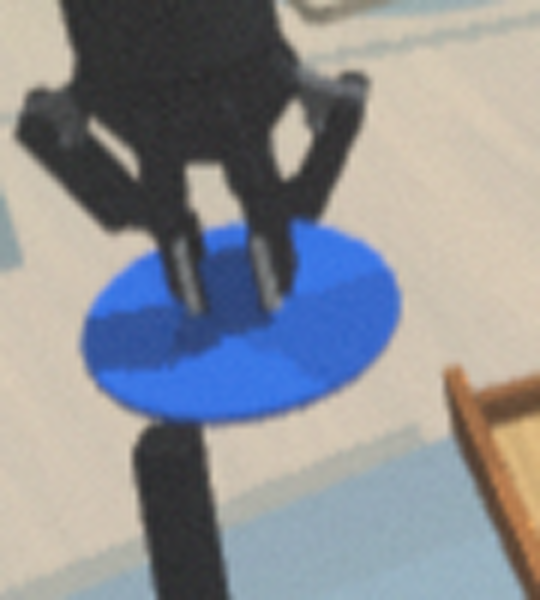

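View pics/t26.png

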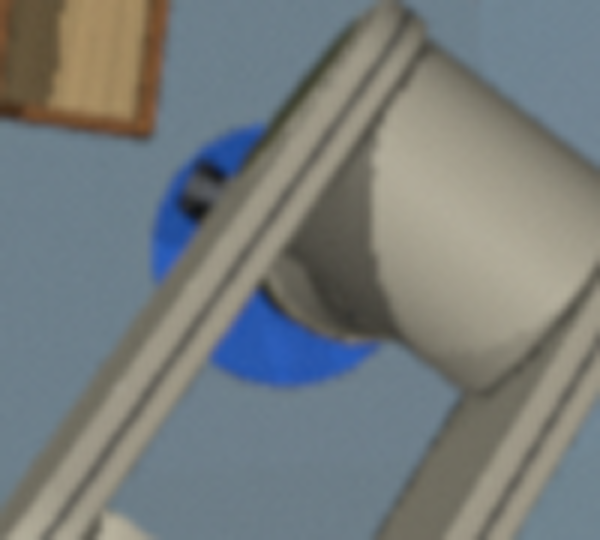

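```bash
python3 - <<'E'
from lid import *
n="scene";im=cv2.imread("raw_scene.png");hsv=cv2.cvtColor(im,cv2.COLOR_BGR2HSV)
m=cv2.inRange(hsv,(105,150,70),(120,255,255));cs,_=cv2.findContours(m,0,2);c=cv2.convexHull(max(cs,key=cv2.contourArea))
for z in (49,52,55):
    W=np.array([onz(n,*p[0],z)[:2] for p in c]).astype(np.float32);print(z,fitc(W).round(1),cv2.fitEllipse(W))
for n in("scene",):
    im=cv2.imread("pics/s21.png")
E
```

```text
49 [ 359.7 -239.9   61.8] ((359.6608581542969, -239.80935668945312), (122.07121276855469, 125.24144744873047), 68.12476348876953)
52 [ 363.5 -240.9   61.6] ((363.4454040527344, -240.8175506591797), (121.57196807861328, 124.72921752929688), 68.12504577636719)
55 [ 367.3 -241.9   61.3] ((367.22998046875, -241.82574462890625), (121.07272338867188, 124.21701049804688), 68.1247787475586)
```

```bash
python3 - <<'E'
from plan import *
p,Rc,s=state()
show((p+[0,0,130],Rc),down((530,347,205),150),down((530,347,150),150))
E
```

```text
now [ 358.3 -240.3   74.5] [ 1.800e+02 -1.000e-01  1.499e+02] F [-0.7 -0.6 -1. ] gap 22.3 t 35.9
target [ 358.3 -240.3  204.5] shift [0.02, 0.01, -13.0] turn [0.0, 0.0, 0.0]
target [530. 347. 205.] shift [14.57, 59.45, -12.99] turn [0.001, -0.002, -0.001]
target [530. 347. 150.] shift [14.56, 59.44, -7.49] turn [0.001, -0.002, -0.001]
```

```bash
python3 -m inch '[[[0,0,-3],[0,0,0],0],[[0,0,-7],[0,0,0],0],[[0,0,-11],[0,0,0],0],[[0.3,1,-13],[0,0,0],0],[[1.2,5,-13],[0,0,0],0],[[2.2,9,-13],[0,0,0],0],[[3.4,14,-13],[0,0,0],0],[[4.6,19,-13],[0,0,0],0],[[5.9,24,-13],[0,0,0],0],[[7.1,29,-13],[0,0,0],0],[[8.3,34,-13],[0,0,0],0],[[9.5,39,-13],[0,0,0],0],[[10.8,44,-13],[0,0,0],0],[[12,49,-13],[0,0,0],0],[[13,53,-13],[0,0,0],0],[[13.8,56.3,-13],[0,0,0],0],[[14.4,58.6,-13],[0,0,0],0],[[14.6,59.4,-13],[0,0,0],0],[[14.6,59.4,-13],[0,0,0],0],[[14.6,59.4,-13],[0,0,0],0]]'
python3 -m inch '[[[0,0,2],[0,0,0],0],[[0,0,4],[0,0,0],0],[[0,0,4.9],[0,0,0],0],[[0,0,4.9],[0,0,0],0],[[0,0,4.9],[0,0,0],0]]'
python3 - <<'E'
from plan import *
show(down((530,347,150),150))
snap("scene","s27",(330,70,470,190),5.5)
snap("top","t27",(150,170,290,290),5)
E
```

```text
time: 37.9
tool_pos: [529.6, 345.2, 204.8]
tcp_rot: [-179.9, -0.1, 149.9]
ft_force: [0.1, -0.3, -1.9]
finger_gap: 21.9
time: 38.4
tool_pos: [530.2, 345.9, 157.3]
tcp_rot: [180.0, -0.0, 149.9]
ft_force: [1.2, -0.1, -1.0]
finger_gap: 22.4
now [530.2 345.9 157.3] [180.   -0.  149.9] F [ 1.2 -0.1 -1. ] gap 22.4 t 38.4
target [530. 347. 150.] shift [0.08, 0.09, 0.73] turn [0.001, -0.0, -0.002]
```

View pics/s27.png

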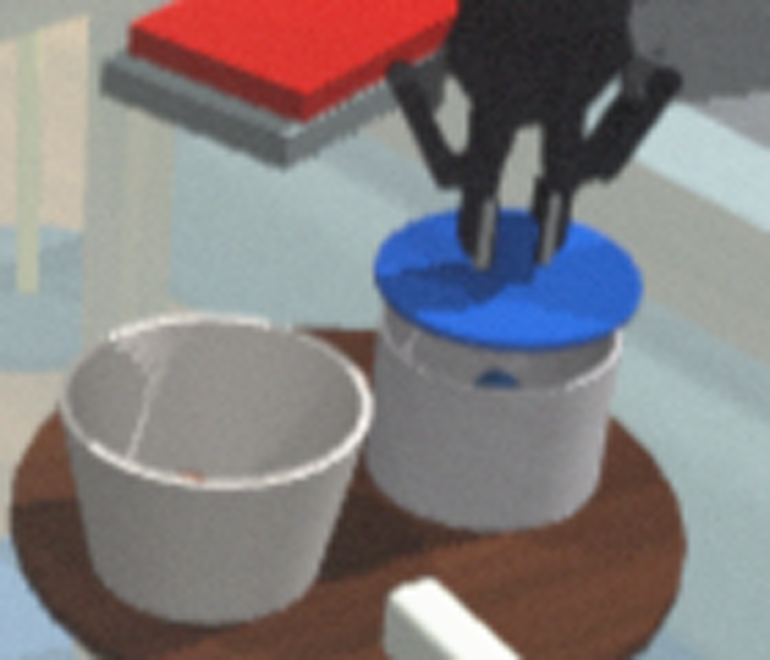

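View pics/t27.png

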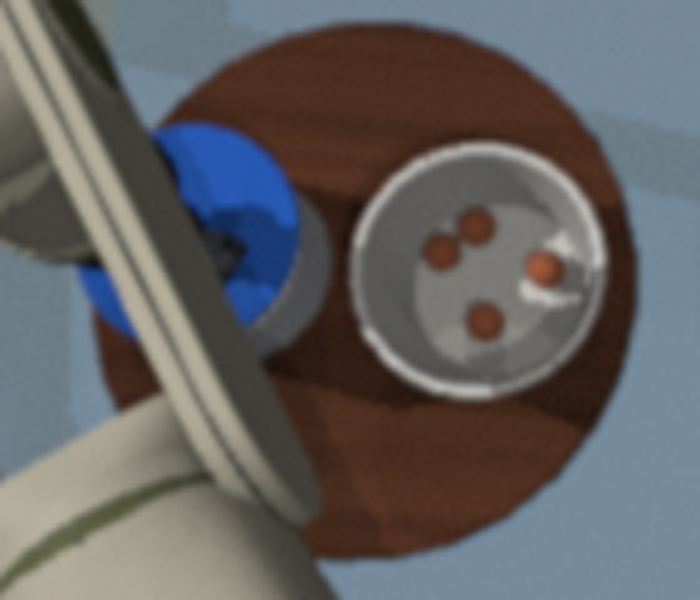

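```bash
python3 - <<'E'
from lid import *
im=cv2.imread("raw_scene.png");hsv=cv2.cvtColor(im,cv2.COLOR_BGR2HSV)
m=cv2.inRange(hsv,(105,150,70),(120,255,255))
q=np.zeros_like(m);q[100:137,390:455]=m[100:137,390:455]
c=cv2.convexHull(cv2.findNonZero(q))
for z in (130.5,133.5):
    W=np.array([onz("scene",*p[0],z)[:2] for p in c]);print(z,fitc(W).round(1))
im=cv2.imread("raw_top.png");hsv=cv2.cvtColor(im,cv2.COLOR_BGR2HSV)
m=cv2.inRange(hsv,(105,150,70),(120,255,255));q=np.zeros_like(m);q[190:245,160:215]=m[190:245,160:215]
cs,_=cv2.findContours(q,0,2);P=np.vstack([x[:,0] for x in cs])
# boundary points on right side arc
P=np.array([p for p in P if (p[0]>=205) or p[1]<197 ]);W=np.array([onz("top",*p,133)[:2] for p in P]);
from scipy.optimize import least_squares
f=lambda x:np.hypot(W[:,0]-x[0],W[:,1]-x[1])-61.5
print("top",least_squares(f,[530,346],loss="soft_l1").x.round(1),len(W))
E
```

```text
130.5 [532.5 348.7  62.4]
133.5 [535.9 344.8  62.1]
top [531.7 347.2] 20
```

```bash
python3 - <<'E'
from plan import *
show(down((527.7,346.5,134),150),down((527.7,346.5,131),150))
E
```

```text
now [530.7 346.5 158.2] [179.9   0.  149.9] F [-1.   1.1 -0.1] gap 22.2 t 38.5
target [527.7 346.5 134. ] shift [0.26, -0.15, 2.42] turn [0.002, 0.001, -0.001]
target [527.7 346.5 131. ] shift [0.26, -0.15, 2.72] turn [0.002, 0.001, -0.001]
```

```bash
python3 -m inch '[[[0.25,-0.15,0.6],[0,0,0],0],[[0.25,-0.15,1.2],[0,0,0],0],[[0.25,-0.15,1.7],[0,0,0],0],[[0.25,-0.15,2.1],[0,0,0],0],[[0.25,-0.15,2.4],[0,0,0],0],[[0.25,-0.15,2.4],[0,0,0],0]]'
python3 -m inch '[[[0,0,0.1],[0,0,0],0],[[0,0,0.2],[0,0,0],0],[[0,0,0.25],[0,0,0],0],[[0,0,0.25],[0,0,0],0]]'
python3 - <<'E'
from plan import *
show()
snap("scene","s28",(330,70,470,190),5.5)
E
```

```text
time: 39.1
tool_pos: [526.9, 346.4, 132.3]
tcp_rot: [-180.0, -0.0, 149.9]
ft_force: [-0.4, 0.9, -0.3]
finger_gap: 22.0
time: 39.5
tool_pos: [527.1, 346.5, 131.8]
tcp_rot: [180.0, -0.0, 149.9]
ft_force: [-5.9, -3.2, 9.8]
finger_gap: 21.7
now [527.1 346.5 131.8] [180.   -0.  149.9] F [-5.9 -3.2  9.8] gap 21.7 t 39.5
```

View pics/s28.png

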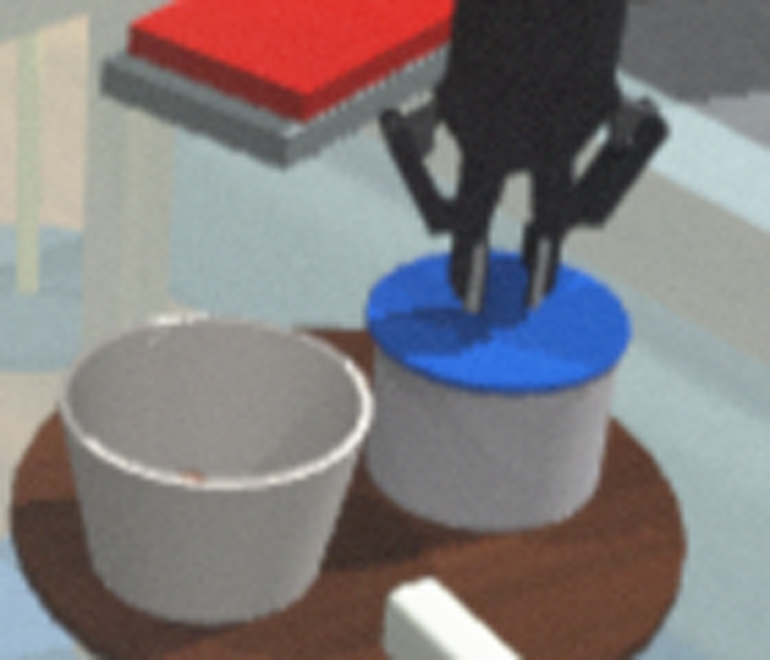

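```bash
python3 -m inch '[[[0,0,-0.05],[0,0,0],0.35],[[0,0,-0.05],[0,0,0],0.4],[[0,0,-0.05],[0,0,0],0.5],[[0,0,-0.05],[0,0,0],0.7],[[0,0,-0.05],[0,0,0],1],[[0,0,-0.05],[0,0,0],1],[[0,0,-0.05],[0,0,0],1],[[0,0,-0.05],[0,0,0],1],[[0,0,-2],[0,0,0],1],[[0,0,-5],[0,0,0],1],[[0,0,-10],[0,0,0],1],[[0,0,-15],[0,0,0],1],[[15,10,-16],[0,0,0],1],[[15,10,-16],[0,0,0],1],[[15,10,-16],[0,0,0],1],[[15,10,-16],[0,0,0],1],[[15,10,-16],[0,0,0],1]]' 
python3 - <<'E'
from plan import *
show()
snap("scene","s29",(120,80,460,320),2.3)
snap("top","t29",(150,100,470,300),2.5)
im=cv2.imread("raw_scene.png");save(im,"s29z",(330,80,470,200),5.5)
E
```

```text
time: 41.25
tool_pos: [444.4, 511.7, 290.1]
tcp_rot: [179.9, -0.1, 150.2]
ft_force: [0.3, 0.6, -0.8]
finger_gap: 85.7
now [444.4 511.7 290.1] [ 1.799e+02 -1.000e-01  1.502e+02] F [ 0.3  0.6 -0.8] gap 85.7 t 41.25
```

View pics/s29.png

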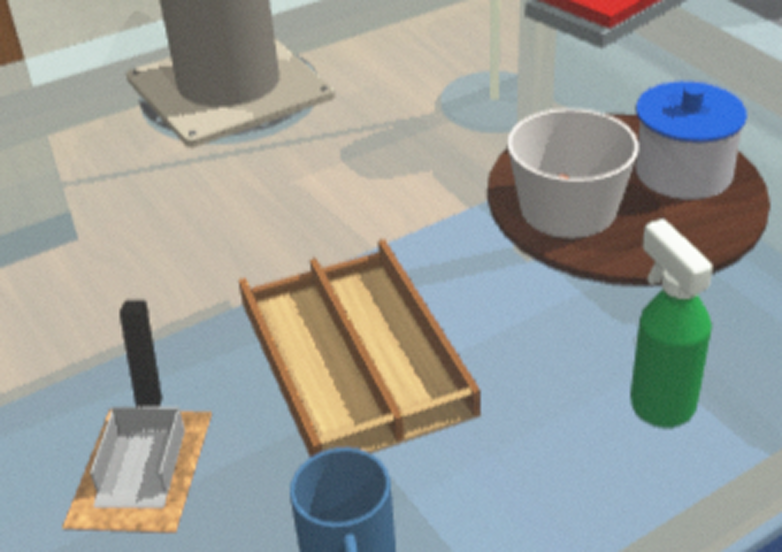

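View pics/t29.png

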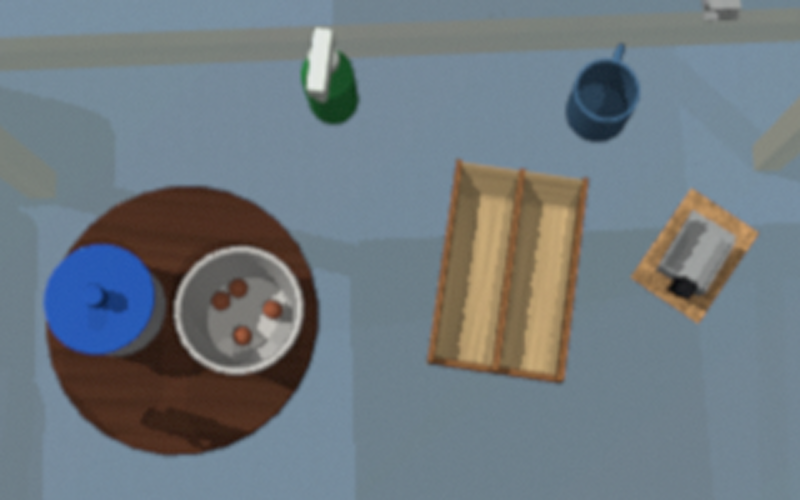

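View pics/s29z.png

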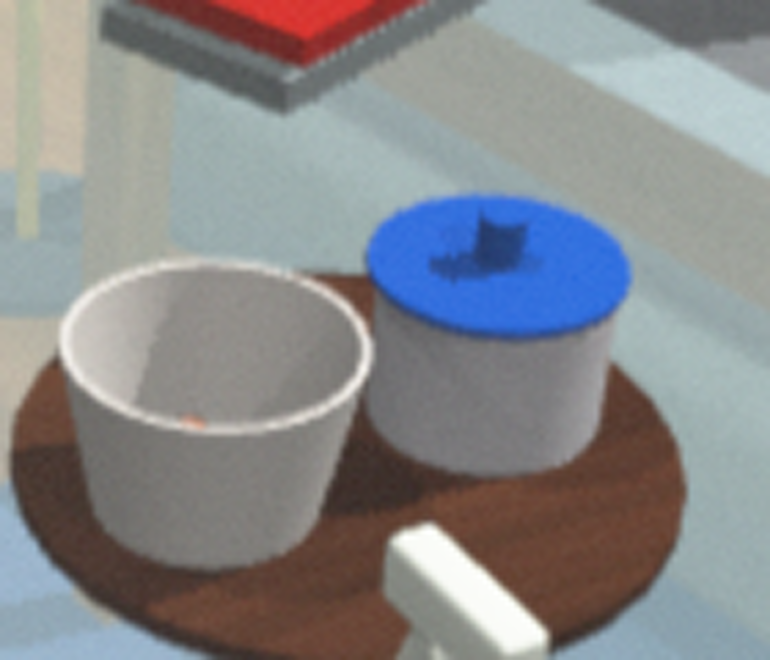

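```bash
python3 - <<'E'
from lid import *
lidpos(108)
print(r.hand_in())
E
```

```text
top lid disc [528.  345.9  61.1] 27 px [188. 220.]
scene lid disc [531.6 346.3  61.4] 24 px [422. 128.]
the job is handed in; nothing more can be done
None
```

I finished the task and handed it in at about 41 s of the 208 s allowed. There were 4 clay balls and 3 marbles at the start. One scoop per lane moved all 4 balls into the pot and all 3 marbles into the tin, without the gripper touching any of them. I then set the scoop back on its mat and seated the lid on the tin.

**Last checks:**
- **Tray, pot and tin:** the final pictures show the tray empty, 4 balls in the pot, and pot and tin upright. I counted the 3 marbles in the tin before the lid went on.
- **Lid:** it was knocked about 3 cm aside during the run, so I measured its position again before gripping it. It made contact at exactly the expected seated height. At that height its outline fits a circle centred on the tin to within about 2 mm in both views.
- **Scoop:** it stands upright, with its origin within about 1 mm of my estimate of the mat's centre.
- **Bystanders:** the bottle and mug were never approached and look unmoved.

**Disagreements:**
- **Cameras:** the two views differed by 2–5 mm, with the top view reading about 2–3% small. I averaged them and used contact forces as a cross-check.
- **Gripper:** the opening read about 22 mm on the 24 mm knob, but the lid lifted level.

No check failed. The highest contact force in my readings was about 27 N, pressing on the tray floor, against the 120 N wrist limit.

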